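# Clamp the tube rack in the reader and lock the keeper

## Task

Use the orange grip to slide the carriage along, so that its sprung jaw pushes the red tube rack into the reader until it meets the stop hidden inside and stays firmly clamped there; do it gently, without ramming the stop. Then swing the blue keeper bar shut across the rack until it clicks home. Leave the jar, the beaker and the yellow rack where they stand.

Things in the scene. Friction and masses are not known exactly. Their poses are not given: they have to be found in the camera images.
- bay: Grey deck fixed to the table, 170 (x) x 510 (y) x 30 high; origin on the table at the middle of the track; x points away from the robot, y along the track towards the reader. Two steel strips, 20 high on the deck, leave a channel 96 wide about x = 0 in which the rack slides. All sizes in mm.
- guard (a point): Front edge (nearest the robot), middle, underside of a clear fixed splash guard over carriage, grip and rack: plate 6 thick, 260 along y, reaching 192 back (+x) from this edge, z 118, with clear walls at its far side and its end. Open only towards the robot; the grip can be reached only under this edge, with the tool leaning 35 to 48 degrees from vertical.
- carriage: Carriage sliding along the bay's y (215 of travel), axes like the bay's, origin on the table at the bay's x = 0. It rubs with about 6 N, which also holds it where it is left. Its upright jaw plate (88 wide, z 32 to 87) has a black sprung pad that gives way up to 14 mm (1 N at first touch, 1 N more per mm), so force builds up over some mm once the rack is stopped.
- grip (a point): Point to hold on the carriage's orange fin, 8 mm above the fin's middle along its length; axes like the bay's. The fin is 14 thick along y, 16 deep, 40 long, leaning 40 degrees from vertical towards the robot (length points to -x and up). This point is at z 68, bay x -113.
- jaw (a point): Middle of the pad's pushing face when the pad is not pressed in, z 60 on the carriage; it faces +y of the bay.
- rack: Red tube rack, loose, 92 (x) x 130 (y) x 60 high, with capped vials standing out 20 mm above; about 0.3 kg; origin at the middle of its underside, y is its length and points into the reader. It stands in the bay's channel between pad and reader.
- reader: Dark instrument head with a pale screen on top, fixed on the far end of the deck, 170 (x) x 190 (y) x 137 high; origin mid underside, axes like the bay's. A tunnel 104 wide, 86 high opens in its front (y -95). Inside is a fixed stop that cannot be seen, its face somewhere between y -70 and -30, different each time: it must be felt through the carriage.
- keeper (a joint): Angle of the blue keeper bar (rad): 0 is shut, across the channel with its end in the clip post; it grows as the bar swings open, to 1.65. A sprung ball clicks at about 0.13; it takes some 4 N at the knob to pass it, and then holds the bar shut.
- knob (a point): Black upright round knob on the keeper bar, 18 in diameter, standing 41 above the bar, 118 from the hinge axis; this point lies on its axis 17 mm below its top, at z 170. x points from knob to hinge.
- keeper_hinge (a point): Keeper's vertical hinge axis, at half the bar's height; bar 16 wide, 10 thick (z 136 to 146), reaching 146 from the axis. Shut it points to -x of the bay, open about to -y; seen from above it opens anticlockwise and closes clockwise.
- clip (a point): Top of the grey clip post that takes the keeper's end, z 118; post 18 (x) x 46 (y), with an end tab up to z 148 on its reader side.
- reagent: Bystander: small jar with a blue cap, 60 diameter, 110 high, origin at the middle of its underside.
- beaker: Bystander: white beaker, 76 diameter, 95 high, origin at the middle of its underside.
- spare: Bystander: yellow tube rack, 90 x 90 x 55 high, vials 20 higher, origin at the middle of its underside.

How it is judged:
By the outcome, as a careful person would: the job done as asked, in the order asked, and still so for the second after the job is handed in, with the robot touching nothing.
It also fails if it takes over 70 s, if anything falls off the work surface, if the arm or the gripper's body presses on something with over 40 N, if the wrist force passes 120 N, or if a joint passes its speed limit or range.

## Robot

A 6-joint arm with a two-finger parallel gripper is mounted at the origin on the work surface. World frame = base frame: x ahead of the robot, y to its left, z up, the work surface at z = 0. Lengths are in m, angles in rad, forces in N, time in s.
With the tool pointing down it reaches from about 0.275 to 0.75 m from the base axis. Payload 10.2 kg.
Tool frame: the origin (TCP) lies midway between the tips of the shut fingers; the grasp point (between the pads) lies 19 mm behind it; z points along the fingers, y is the line along which they close (so a half turn about z gives the same grasp; the last joint's range is limited). The gripper opens to 85 mm and grips with 20 to 120 N. Pads are 22 mm wide; open, the fingers measure 114 mm over their backs; the gripper's body (76 mm by 85 mm) begins 54 mm behind the grasp point. The pads swing forward as they close: fully open they stand 13 mm farther back than shut.
Start: joints at [0.987, 0.313, 1.498, -0, 1.331, -0.223], TCP at [0.185, 0.491, 0.231] pointing down, gripper open.
Joint ranges: [-2.94, 2.94], [-0.97, 2.17], [0.19, 2.56], [-1.23, 4.37], [0.02, 3.11], [-2.88, 2.88]. Speed limits (rad/s): [2.39, 2.39, 3.01, 3.14, 3.14, 3.14].

## Interface

Orientations are given as a unit quaternion [w, x, y, z].
In Python, from rig import manip gives the robot as it stands. The module is installed in compiled form; this text tells all that it offers.
- The arm moves only by the shell command python3 -m creep 'ROWS'. ROWS is JSON, a list of rows, each an object with "claw": the opening, from 0 (shut) to 1 (fully open); "linear": the shift along the tool's x, y, z as a fraction of full scale, a list of three; "turn": the turn, a rotation vector about the tool's x, y, z as a fraction of full scale, a list of three. In form: [{"claw": claw, "linear": [dx, dy, dz], "turn": [ax, ay, az]}, ...]. A call has exactly 8 rows; each row is the pose to reach, as a shift and turn from the pose commanded when the call began, along the tool's axes at that moment; what a row does not reach only later rows make up. Full scale, the value 1, is 100 mm for a shift and 120 degrees for a turn. A row lasts 1/12 s, in which the tool goes at most 41.7 mm and 7.16 degrees, less where a joint would pass 70% of its speed; a pose out of reach is approached as far as the arm can. A call with a number of a shift or a turn outside -1 to 1 is refused whole. A call with a gripper value outside its range is refused whole. The fingers move at their own pace and stop on an object; the grip force is fixed at half the most. Time passes only in rows, so rows that repeat a pose let the fingers close, or fill a call up. It gives the time, the measured TCP pose, the force, the opening and the grip force at its end, in the units of the state.
- manip.get_state(): the state, without advancing time (a new reading comes with each control period).
- manip.snapshot(name): name is "scene" or "top" or "wrist"; returns a dict with "color" (480x640x3 uint8, red, green, blue), "vfov" (degrees; the focal length in pixels is half the picture's height over the tangent of half this angle, whatever the lens; pixels are square), "cx", "cy" (the principal point, pixels), "view" (4x4, takes a point from world to camera coordinates). Camera axes: x right, y down, z forward; pixel columns grow to the right and rows downward; lengths in m; the calibration is good to about 2 mm. A picture is of the moment at which its call begins. There is no depth.
- manip.hand_in(): hands the job in; it is judged then, once.
Trained networks look in a picture, given as the dict that the camera call returned (one of the last four; its "shot" number tells which), for a name from the list of things; names that differ only in an ending like _2 or _b are one class to them, and where a whole thing is asked for, a point or a joint stands for the part that bears it (a point fixed in the world has none). Each returns a list of dicts, best first, with "confidence" (0 to 1); they miss things now and then, are a little off and sometimes report something else, mostly with a low value. They report only what shows in the picture. A call takes as long as a camera call.
- manip.recognise(target, picture): "bbox" ([left, top, right, bottom] in pixels, round what is visible of it).
- manip.silhouettes(target, picture): "pixels" (480x640 bool, what is visible of it) and "bbox" ([left, top, right, bottom] in pixels, round what is visible of it).
- manip.landmark_of(target, picture): "at" ([column, row] in pixels: a listed point, or the origin of a listed thing).
The state is a dict: "time": time; "qpos": joint angles; "dq": joint speeds; "joint_torque": joint torques, N m; "ee_pos": TCP position; "tool_rot": TCP orientation; "ft_force": force on the tool from outside, world axes, zero at the start; "ft_torque": the same for the moment, N m; "finger_gap": finger opening in m; "grip_force": force on a finger pad.
Only numpy, scipy, OpenCV 4.12 (cv2) and the standard library are available. Lean on these libraries where they do the work, as an engineer would, in place of code of your own. Each camera call takes 0.05 s, during which the arm holds its last target. There are 200 camera calls.

## Working session

There is one attempt and no reset: what is moved stays moved. The work goes in short steps, Python scripts to look and compute and a shell command to move; the robot and the scene stay as the last step left them, time stands still between calls to the robot, and variables do not carry over. Pictures are saved under pics/ and viewed, at most 10 in all, crops included, and the job is handed in when it is done.

```bash
mkdir -p pics; cat > h.py <<'E'
import numpy as np, cv2
from rig import manip
from scipy.spatial.transform import Rotation as R
def f(p): return p["color"].shape[0]/2/np.tan(np.radians(p["vfov"])/2)
def ray(p,uv):
    V=np.array(p["view"]); d=np.array([(uv[0]-p["cx"])/f(p),(uv[1]-p["cy"])/f(p),1])
    return -V[:3,:3].T@V[:3,3], V[:3,:3].T@d
def atz(p,uv,z):
    o,d=ray(p,uv); return o+d*(z-o[2])/d[2]
def proj(p,X):
    V=np.array(p["view"]); c=V[:3,:3]@np.array(X)+V[:3,3]; return np.array([c[0]/c[2]*f(p)+p["cx"],c[1]/c[2]*f(p)+p["cy"]])
E
python3 - <<'E'
from h import *
s=manip.get_state(); print({k:np.round(v,3) for k,v in s.items()})
Z=dict(bay=0,guard=.118,carriage=0,grip=.068,jaw=.06,rack=.03,reader=.0,knob=.17,keeper_hinge=.141,clip=.118,reagent=0,beaker=0,spare=0)
Z['rack']=.03
ims=[]
for n in ("scene","top"):
    p=manip.snapshot(n); ims.append(p["color"]); cv2.imwrite(f"pics/{n}.png",p["color"][:,:,::-1])
    print(n,p["vfov"],np.round(ray(p,(320,240))[0],3))
    for t,z in Z.items():
        for d in manip.landmark_of(t,p)[:2]:
            print(t,round(d["confidence"],2),np.round(d["at"],1),np.round(atz(p,d["at"],z),4))
E
```

```text
{'time': np.float64(0.0), 'qpos': array([ 0.987,  0.313,  1.498,  0.   ,  1.331, -0.223]), 'dq': array([ 0.   ,  0.001, -0.   ,  0.   ,  0.001, -0.002]), 'joint_torque': array([-1.0000e-03, -4.1227e+01, -2.5974e+01, -0.0000e+00,  4.0000e-03,
        0.0000e+00]), 'ee_pos': array([0.185, 0.491, 0.231]), 'tool_rot': array([-0.   ,  0.179,  0.984, -0.001]), 'ft_force': array([ 0.673, -0.316, -0.138]), 'ft_torque': array([-0.039, -0.007, -0.029]), 'grip_force': np.float64(0.0), 'finger_gap': np.float64(0.086)}
scene 46.30432461925324 [1.256 0.346 0.793]
bay 0.74 [362.  293.1] [0.5999 0.0399 0.    ]
guard 0.6 [342.2 191.6] [ 0.4851 -0.0787  0.118 ]
jaw 0.59 [394.  273.9] [0.5764 0.0887 0.06  ]
reader 0.7 [463.1 307.2] [0.5266 0.2145 0.    ]
knob 0.59 [345.2 225.8] [0.6229 0.0068 0.17  ]
keeper_hinge 0.75 [398.3 276.6] [0.6531 0.1257 0.141 ]
clip 0.65 [417.  234.2] [0.5176 0.0984 0.118 ]
reagent 0.74 [338.7 227.7] [ 0.4632 -0.0943  0.    ]
reagent 0.58 [265.2 323.7] [ 0.76  -0.069  0.   ]
beaker 0.66 [216.3 240. ] [ 0.638 -0.286  0.   ]
spare 0.82 [360.3 358.5] [0.7318 0.1107 0.    ]
top 49.17285000498535 [ 0.591 -0.008  1.126]
bay 0.76 [298.1 252.7] [0.5983 0.0396 0.    ]
guard 0.71 [353. 311.] [ 0.4837 -0.068   0.118 ]
reader 0.81 [213.4 272.7] [0.5595 0.2222 0.    ]
reader 0.55 [346.2 175.6] [ 0.762  -0.0676  0.    ]
knob 0.86 [311.7 231.8] [0.6347 0.0068 0.17  ]
knob 0.52 [267.4 295.9] [0.52   0.0899 0.17  ]
clip 0.8 [268.1 293.3] [0.521  0.0938 0.118 ]
clip 0.2 [445.8 228.9] [ 0.6367 -0.25    0.118 ]
reagent 0.6 [345.1 177.1] [ 0.7588 -0.0652  0.    ]
beaker 0.66 [445.9 225.9] [ 0.6485 -0.2788  0.    ]
spare 0.8 [260.7 192.1] [0.7306 0.1174 0.    ]
```

View pics/scene.png

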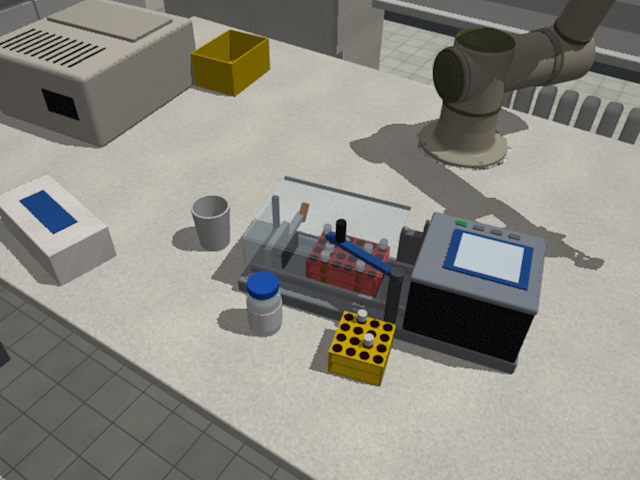

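View pics/top.png

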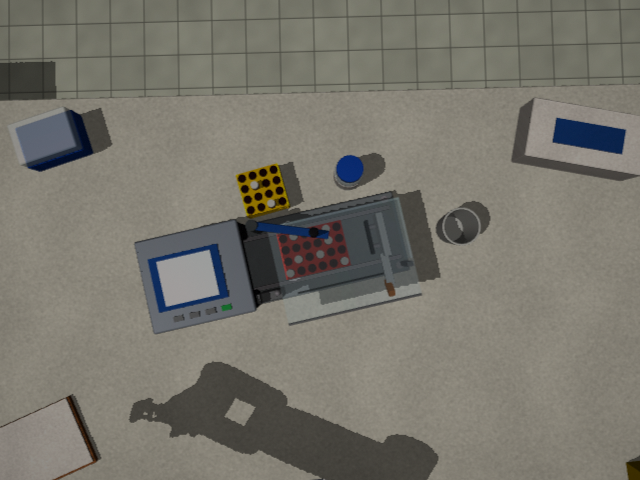

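The scene picture shows the guard over carriage and rack, with the keeper open (knob about (341,228)) and the orange fin at (304,212). In the top picture the fin is at (390,289), the knob at (315,232) and the hinge at (252,228). The guard's front edge runs from (290,323) to (421,293), so the bay is yawed about +12°.

```bash
python3 - <<'E'
from h import *
from scipy.optimize import least_squares
P={n:manip.snapshot(n) for n in("scene","top")}
O={}
for n,p in P.items():
    hsv=cv2.cvtColor(p["color"],cv2.COLOR_RGB2HSV)
    m=((hsv[...,0]>3)&(hsv[...,0]<16)&(hsv[...,1]>120)&(hsv[...,2]>70)).astype(np.uint8)
    m[:, :250]=0; m[:180]=0; m[330:]=0
    k,l,st,c=cv2.connectedComponentsWithStats(m)
    for i in range(1,k):
        if st[i,4]>15: print(n,st[i],c[i].round(1))
    for t in("reader","carriage","grip","rack","keeper","jaw"):
        for d in manip.silhouettes(t,p)[:1]:
            q=d["pixels"].astype(np.uint8); cs=max(cv2.findContours(q,0,2)[0],key=cv2.contourArea)
            print(n,t,round(d["confidence"],2),np.round(d["bbox"]),cv2.minAreaRect(cs), q.sum())
    for t in("grip","keeper_hinge","knob","clip","guard","jaw","rack","carriage"):
        O[n,t]=[(round(d["confidence"],2),np.round(d["at"],1)) for d in manip.landmark_of(t,p)[:1]]
for t in("grip","keeper_hinge","knob","clip","guard","jaw","rack","carriage"):
    a,b=O["scene",t],O["top",t]
    print(t,a,b)
    if a and b:
        r=least_squares(lambda X:np.r_[proj(P["scene"],X)-a[0][1],proj(P["top"],X)-b[0][1]],[.6,0,.1]); print("   tri",r.x.round(4),r.fun.round(1))
c=P["top"]["color"][180:340,240:440]
cv2.imwrite("pics/crop.png",cv2.resize(c,None,fx=4,fy=3.75 if 0 else 3.7,interpolation=cv2.INTER_CUBIC)[:,:,::-1])
E
```

```text
scene [321 267   9   8  29] [326.2 270.9]
scene [326 277   3   6  16] [326.9 279.8]
scene [358 278   6   7  20] [361.4 280.8]
scene [356 286   7   7  19] [360.3 289.3]
scene reader 0.84 [403. 208. 548. 363.] ((476.64031982421875, 285.3409423828125), (132.27674865722656, 127.7825927734375), 16.64504051208496) 15494
scene keeper 0.8 [325. 220. 403. 284.] ((365.25665283203125, 255.84954833984375), (88.42776489257812, 27.28090476989746), 41.18592834472656) 1101
scene jaw 0.42 [243. 178. 516. 374.] ((389.3630676269531, 268.626953125), (300.13763427734375, 130.08694458007812), 17.132997512817383) 20118
top [387 283   8  13  67] [390.5 289.2]
top carriage 0.35 [246. 218. 329. 241.] ((286.054443359375, 228.95545959472656), (83.08560180664062, 11.24392032623291), 5.7105937004089355) 750
top keeper 0.77 [249. 220. 330. 240.] ((286.3386535644531, 229.07321166992188), (83.6891860961914, 11.452741622924805), 5.856013774871826) 813
grip [] []
keeper_hinge [(0.81, array([398.3, 274.9]))] [(0.95, array([247.6, 224.9]))]
   tri [0.6522 0.1259 0.1443] [ 0.6  0.   0.6 -0.3]
knob [(0.96, array([343.6, 229.9]))] [(0.87, array([315.7, 232.1]))]
   tri [0.6317 0.0041 0.1664] [-2.6 -0.2 -2.4  1.4]
clip [(0.76, array([415.4, 232.6]))] [(0.55, array([269.9, 296.5]))]
   tri [0.514  0.0922 0.1161] [-0.8 -0.  -0.8  0.4]
guard [(0.63, array([345.1, 191.7]))] []
jaw [(0.6, array([360.5, 290.9]))] []
rack [] [(0.54, array([213.5, 274.2]))]
carriage [] []
```

View pics/crop.png

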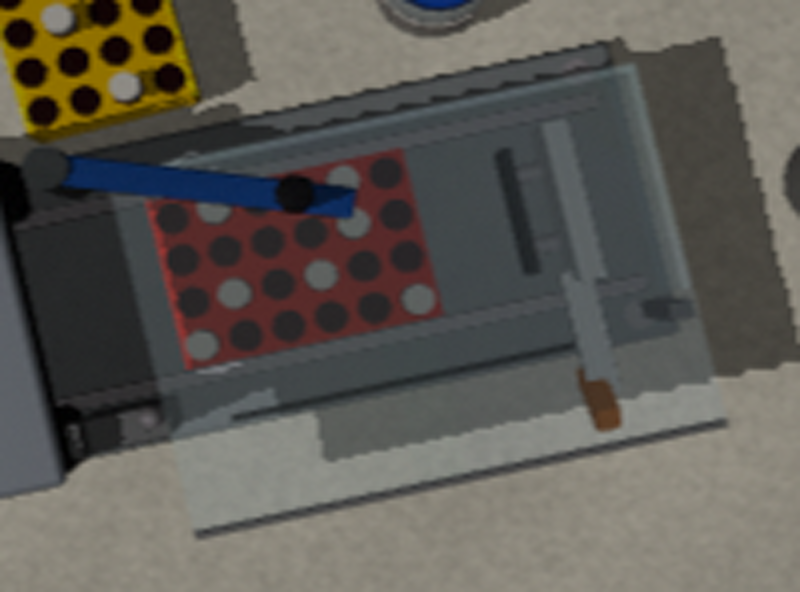

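The crop shows the guard edge from crop (195,535) to (727,423), the rack's top corners, the fin at about (600,400) and the pad face at about (500,210). I'll turn these into bay axes.

```bash
python3 - <<'E'
from h import *
p=manip.snapshot("top")
g=lambda u,v,z:atz(p,(240+u/4,180+v/3.7),z)
A,B=g(195,535,.121),g(727,423,.121); print("guard",A,B,np.linalg.norm(A-B),np.degrees(np.arctan2(B[0]-A[0],A[1]-B[1])))
C=[g(*q,.09) for q in((152,195),(402,148),(442,312),(188,368))]
for i in range(4):
    d=C[i]-C[(i+1)%4]; print("rack",C[i].round(4),np.linalg.norm(d).round(4),np.degrees(np.arctan2(d[1],d[0])).round(1))
D=[g(*q,.087) for q in((497,150),(530,273))]; print("pad",D)
for q in((600,400),(583,370),(612,428)):
    for z in(.068,.08,.09): print("fin",q,z,g(*q,z).round(4))
p2=manip.snapshot("scene")
print(atz(p2,(286,179),.121),atz(p2,(410,208),.121))
E
```

```text
guard [0.46088403 0.05529228 0.121     ] [ 0.51277023 -0.19964272  0.121     ] 0.2601615520490091 11.504119579199733
rack [0.6381 0.0747 0.09  ] 0.1261 100.2
rack [ 0.6604 -0.0494  0.09  ] 0.0897 11.3
rack [ 0.5724 -0.067   0.09  ] 0.1287 -77.9
rack [0.5455 0.0588 0.09  ] 0.094 -170.3
pad [array([ 0.65844555, -0.09657603,  0.087     ]), array([ 0.59221785, -0.11119165,  0.087     ])]
fin (600, 400) 0.068 [ 0.5225 -0.1464  0.068 ]
fin (600, 400) 0.08 [ 0.5233 -0.1448  0.08  ]
fin (600, 400) 0.09 [ 0.5239 -0.1435  0.09  ]
fin (583, 370) 0.068 [ 0.539  -0.1383  0.068 ]
fin (583, 370) 0.08 [ 0.5395 -0.1368  0.08  ]
fin (583, 370) 0.09 [ 0.54   -0.1356  0.09  ]
fin (612, 428) 0.068 [ 0.5072 -0.152   0.068 ]
fin (612, 428) 0.08 [ 0.5082 -0.1504  0.08  ]
fin (612, 428) 0.09 [ 0.509 -0.149  0.09 ]
[ 0.51607017 -0.19174028  0.121     ] [0.46017975 0.05632229 0.121     ]
```

```bash
cat >> h.py <<'E'
psi=np.radians(11.5); ex=np.array([np.cos(psi),np.sin(psi),0]); ey=np.array([-ex[1],ex[0],0]); ez=np.array([0,0,1.])
def W(bx,by,z): return bx*ex+by*ey+z*ez      # projections, world-origin based
def B(p): return np.array([p@ex,p@ey,p[2]])
def rot(lean,sg=1):
    t=np.sin(np.radians(lean))*ex-np.cos(np.radians(lean))*ez; y=sg*ey
    return R.from_matrix(np.c_[np.cross(y,t),y,t])
def cur():
    s=manip.get_state(); q=s["tool_rot"]; return np.array(s["ee_pos"]),R.from_quat([q[1],q[2],q[3],q[0]]),s
def go(P,Rt):
    p,r,s=cur(); print("lin",(r.inv().apply(P-p)/.1).round(3),"turn",np.degrees((r.inv()*Rt).as_rotvec()).round(1),((r.inv()*Rt).as_rotvec()/np.radians(120)).round(3))
    print("t",round(float(s["time"]),2),"bay",(B(p)*1e3).round(1),"F",(np.array([np.dot(s["ft_force"],a) for a in(ex,ey,ez)])).round(1),"gap",round(float(s["finger_gap"])*1e3,1),"gf",round(float(s["grip_force"]),1),"q",np.round(s["qpos"],2))
E
python3 - <<'E'
from h import *
p,r,s=cur(); q=s["qpos"]
ok=R.from_euler('ZYZYZ',[q[0],q[1]+q[2],q[3],q[4],q[5]+np.pi/2]); print((ok.inv()*r).magnitude())
for lean in(0,45):
  for sg in(1,-1):
    for q1 in(-.3,-.1):
      for q23 in(1.6,1.9,2.2):
        M=R.from_euler('ZY',[q1,q23]).inv()*rot(lean,sg)*R.from_euler('Z',-np.pi/2)
        a=M.as_euler('ZYZ'); print(lean,sg,q1,q23,a.round(2))
E
```

```text
Traceback (most recent call last):
  File "scipy/spatial/transform/_rotation.pyx", line 1413, in scipy.spatial.transform._rotation.Rotation.from_euler
ValueError: Expected axis specification to be a non-empty string of upto 3 characters, got ZYZYZ
```

```bash
python3 - <<'E'
from h import *
p,r,s=cur(); q=s["qpos"]
ok=R.from_euler('ZY',[q[0],q[1]+q[2]])*R.from_euler('ZYZ',[q[3],q[4],q[5]+np.pi/2]); print((ok.inv()*r).magnitude())
for lean in(0,45):
  for sg in(1,-1):
    for q1 in(-.3,-.1):
      for q23 in(1.6,2.1):
        M=R.from_euler('ZY',[q1,q23]).inv()*rot(lean,sg)*R.from_euler('Z',-np.pi/2)
        a=M.as_euler('ZYZ'); print(lean,sg,q1,q23,a.round(2))
E
```

```text
2.6793971414936707e-16
0 1 -0.3 1.6 [ 0.    1.54 -2.07]
0 1 -0.3 2.1 [ 0.    1.04 -2.07]
0 1 -0.1 1.6 [ 0.    1.54 -1.87]
0 1 -0.1 2.1 [-0.    1.04 -1.87]
0 -1 -0.3 1.6 [0.   1.54 1.07]
0 -1 -0.3 2.1 [0.   1.04 1.07]
0 -1 -0.1 1.6 [0.   1.54 1.27]
0 -1 -0.1 2.1 [0.   1.04 1.27]
45 1 -0.3 1.6 [ 0.46  0.88 -2.25]
45 1 -0.3 2.1 [ 0.85  0.47 -2.73]
45 1 -0.1 1.6 [ 0.3  0.8 -2. ]
45 1 -0.1 2.1 [ 0.66  0.35 -2.42]
45 -1 -0.3 1.6 [0.46 0.88 0.9 ]
45 -1 -0.3 2.1 [0.85 0.47 0.41]
45 -1 -0.1 1.6 [0.3  0.8  1.15]
45 -1 -0.1 2.1 [0.66 0.35 0.72]
```

```bash
python3 - <<'E'
from h import *
p,r,s=cur()
G=W(.480,-.2465,.068); t=rot(45,-1).as_matrix()[:,2]; pre=G-.074*t; print("grip",G,"pre",pre,B(pre))
# waypoints
rotv=(r.inv()*rot(0,-1)).as_rotvec(); print(np.degrees(rotv))
via=np.array([.40,-.05,.24])
pts=[p+(via-p)*k/5 for k in range(1,6)]+[(via*.0+W(.40,-.2465,.22)+via)/2, W(.40,-.2465,.2)]
rr=[r*R.from_rotvec(rotv*min(k,3)/3) for k in range(1,6)]+[rot(22,-1),rot(45,-1)]
for P,Q in zip(pts,rr):
    print(((r.inv()).apply(P-p)/.1).round(2),((r.inv()*Q).as_rotvec()/np.radians(120)).round(3)); p,r=P,Q
E
```

```text
grip [ 0.51950805 -0.14585483  0.068     ] pre [ 0.46823261 -0.15628694  0.1203259 ] [ 0.4276741 -0.2465     0.1203259]
[-2.82511172e-04 -2.55011542e-03  1.47828659e+02]
[-0.78 -0.86 -0.02] [-0.    -0.     0.411]
[-1.16  0.03 -0.02] [-0.    -0.     0.411]
[-0.74  0.9  -0.02] [-0.    -0.     0.411]
[ 0.2   1.15 -0.02] [0. 0. 0.]
[ 0.2   1.15 -0.02] [0. 0. 0.]
[0.09 0.59 0.1 ] [ 0.     0.183 -0.   ]
[-0.03  0.59  0.31] [ 0.     0.192 -0.   ]
```

```bash

python3 -m creep '[{"claw":0.6,"linear":[-0.1,-0.11,0],"turn":[0,0,0.05]},{"claw":0.6,"linear":[-0.2,-0.22,0],"turn":[0,0,0.1]},{"claw":0.6,"linear":[-0.3,-0.32,0],"turn":[0,0,0.16]},{"claw":0.6,"linear":[-0.4,-0.43,0],"turn":[0,0,0.21]},{"claw":0.6,"linear":[-0.5,-0.54,0],"turn":[0,0,0.26]},{"claw":0.6,"linear":[-0.6,-0.65,0],"turn":[0,0,0.31]},{"claw":0.6,"linear":[-0.7,-0.76,0],"turn":[0,0,0.36]},{"claw":0.6,"linear":[-0.78,-0.86,0],"turn":[0,0,0.411]}]'
python3 -m creep '[{"claw":0.6,"linear":[-0.12,0,0],"turn":[0,0,0.05]},{"claw":0.6,"linear":[-0.25,0,0],"turn":[0,0,0.1]},{"claw":0.6,"linear":[-0.37,0,0],"turn":[0,0,0.16]},{"claw":0.6,"linear":[-0.5,0,0],"turn":[0,0,0.21]},{"claw":0.6,"linear":[-0.62,0,0],"turn":[0,0,0.26]},{"claw":0.6,"linear":[-0.75,0,0],"turn":[0,0,0.31]},{"claw":0.6,"linear":[-0.87,0,0],"turn":[0,0,0.36]},{"claw":0.6,"linear":[-1.0,0.03,0],"turn":[0,0,0.411]}]'
python3 -m creep '[{"claw":0.6,"linear":[-0.1,0.12,0],"turn":[0,0,0.05]},{"claw":0.6,"linear":[-0.2,0.25,0],"turn":[0,0,0.1]},{"claw":0.6,"linear":[-0.3,0.37,0],"turn":[0,0,0.16]},{"claw":0.6,"linear":[-0.4,0.5,0],"turn":[0,0,0.21]},{"claw":0.6,"linear":[-0.5,0.62,0],"turn":[0,0,0.26]},{"claw":0.6,"linear":[-0.6,0.75,0],"turn":[0,0,0.31]},{"claw":0.6,"linear":[-0.7,0.87,0],"turn":[0,0,0.36]},{"claw":0.6,"linear":[-0.84,1.0,0],"turn":[0,0,0.41]}]'
python3 -c "
from h import *
go(np.array([.40,-.05,.23]),rot(0,-1))"
```

```text
time: 3.67
ee_pos: [0.2283, 0.3824, 0.2313]
tool_rot: [0.0, 0.576, 0.818, 0.0]
ft_force: [-0.6, -0.1, 0.2]
finger_gap: 0.0514
grip_force: 0.0
time: 4.33
ee_pos: [0.2649, 0.2897, 0.2314]
tool_rot: [-0.0, 0.864, 0.503, 0.0]
ft_force: [0.2, 0.5, -0.9]
finger_gap: 0.0514
grip_force: 0.0
time: 5.0
ee_pos: [0.3114, 0.1675, 0.2314]
tool_rot: [-0.0, 0.995, 0.098, 0.0]
ft_force: [0.8, 0.7, 0.8]
finger_gap: 0.0515
grip_force: 0.0
lin [0.447 2.306 0.014] turn [-0.  -0.  -0.3] [-0.    -0.    -0.002]
t 5.0 bay [338.5 102.1 231.4] F [0.9 0.6 0.8] gap 51.5 gf 0.0 q [ 0.16 -0.08  1.94  0.    1.28  1.53]
```

```bash

python3 -m creep '[{"claw":0.6,"linear":[0.04,0.12,0],"turn":[0,0,0]},{"claw":0.6,"linear":[0.08,0.25,0],"turn":[0,0,0]},{"claw":0.6,"linear":[0.12,0.37,0],"turn":[0,0,0]},{"claw":0.6,"linear":[0.16,0.5,0],"turn":[0,0,0]},{"claw":0.6,"linear":[0.2,0.62,0],"turn":[0,0,0]},{"claw":0.6,"linear":[0.24,0.75,0],"turn":[0,0,0]},{"claw":0.6,"linear":[0.28,0.87,0],"turn":[0,0,0]},{"claw":0.6,"linear":[0.3,1.0,0],"turn":[0,0,-0.002]}]'
python3 -m creep '[{"claw":0.6,"linear":[0.04,0.12,0],"turn":[0,0,0]},{"claw":0.6,"linear":[0.08,0.25,0],"turn":[0,0,0]},{"claw":0.6,"linear":[0.12,0.37,0],"turn":[0,0,0]},{"claw":0.6,"linear":[0.16,0.5,0],"turn":[0,0,0]},{"claw":0.6,"linear":[0.2,0.62,0],"turn":[0,0,0]},{"claw":0.6,"linear":[0.24,0.75,0],"turn":[0,0,0]},{"claw":0.6,"linear":[0.28,0.87,0],"turn":[0,0,0]},{"claw":0.6,"linear":[0.3,1.0,0],"turn":[0,0,0]}]'
python3 -m creep '[{"claw":0.6,"linear":[0,0.12,0],"turn":[0,0.02,0]},{"claw":0.6,"linear":[0,0.25,0],"turn":[0,0.05,0]},{"claw":0.6,"linear":[0,0.37,0],"turn":[0,0.09,0]},{"claw":0.6,"linear":[0,0.5,0],"turn":[0,0.13,0]},{"claw":0.6,"linear":[0,0.62,0],"turn":[0,0.17,0]},{"claw":0.6,"linear":[0,0.75,0],"turn":[0,0.21,0]},{"claw":0.6,"linear":[0,0.87,0],"turn":[0,0.25,0]},{"claw":0.6,"linear":[0,1.0,0],"turn":[0,0.28,0]}]'
python3 -c "
from h import *
go(W(.4277,-.2465,.1203),rot(45,-1))"
```

```text
time: 5.67
ee_pos: [0.3608, 0.0755, 0.2314]
tool_rot: [0.0, 0.995, 0.102, 0.0]
ft_force: [0.4, -0.3, -0.6]
finger_gap: 0.0513
grip_force: 0.0
time: 6.33
ee_pos: [0.4107, -0.0165, 0.2313]
tool_rot: [-0.0, 0.995, 0.102, 0.0]
ft_force: [-0.1, -0.0, -0.6]
finger_gap: 0.0517
grip_force: 0.0
time: 7.0
ee_pos: [0.4303, -0.1147, 0.2316]
tool_rot: [-0.029, 0.952, 0.097, 0.29]
ft_force: [0.6, 0.9, -0.2]
finger_gap: 0.0516
grip_force: 0.0
lin [-0.381  0.482  1.085] turn [-0.  11.1  0.2] [-0.     0.093  0.002]
t 7.0 bay [ 398.8 -198.2  231.6] F [ 0.7  0.8 -0.2] gap 51.6 gf 0.0 q [-0.82 -0.11  2.09  0.63  0.93  0.21]
```

```bash

python3 -m creep '[{"claw":0.6,"linear":[-0.1,0.1,0.1],"turn":[0,0.02,0]},{"claw":0.6,"linear":[-0.2,0.2,0.25],"turn":[0,0.04,0]},{"claw":0.6,"linear":[-0.3,0.3,0.4],"turn":[0,0.06,0]},{"claw":0.6,"linear":[-0.35,0.4,0.55],"turn":[0,0.08,0]},{"claw":0.6,"linear":[-0.38,0.48,0.65],"turn":[0,0.093,0.002]},{"claw":0.6,"linear":[-0.38,0.48,0.75],"turn":[0,0.093,0.002]},{"claw":0.6,"linear":[-0.38,0.48,0.75],"turn":[0,0.093,0.002]},{"claw":0.6,"linear":[-0.38,0.48,0.75],"turn":[0,0.093,0.002]}]'
python3 - <<'E'
from h import *
G=W(.480,-.2465,.068); t=rot(45,-1).as_matrix()[:,2]
go(G+.016*t,rot(45,-1))
o=[]
for n in("wrist","scene"):
    p=manip.snapshot(n); u=proj(p,G); print(n,u)
    for k in("grip","guard"):
        for d in manip.landmark_of(k,p)[:2]: print(k,d["confidence"],d["at"])
    cv2.imwrite(f"pics/{n}2.png",p["color"][:,:,::-1])
E
```

```text
time: 7.67
ee_pos: [0.4498, -0.1587, 0.1477]
tool_rot: [-0.04, 0.92, 0.093, 0.378]
ft_force: [-0.5, -0.2, 0.5]
finger_gap: 0.051
grip_force: 0.0
lin [-0.057  0.016  1.225] turn [-0.2  0.3 -0.1] [-0.001  0.002 -0.001]
t 7.67 bay [ 409.1 -245.2  147.7] F [-0.5 -0.1  0.5] gap 51.0 gf 0.0 q [-0.97  0.14  2.21  1.12  0.81 -0.42]
wrist [330.23723422 242.1748491 ]
grip 0.74 [332.5, 240.3]
guard 0.77 [199.3, 225.7]
scene [304.08406032 208.45358709]
```

View pics/wrist2.png

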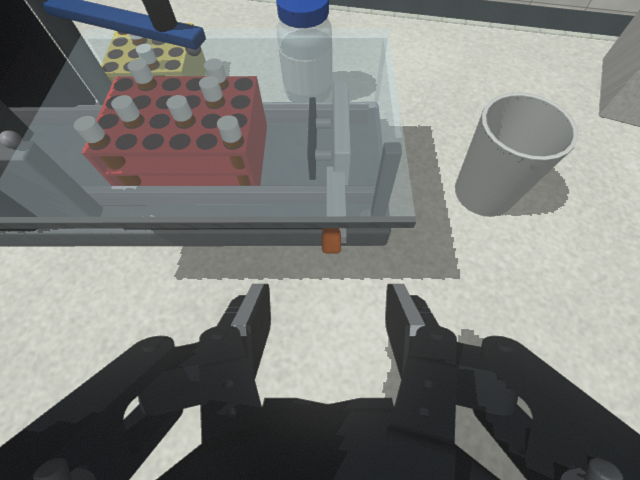

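The wrist picture shows the fin at (332,240), close to my predicted grip (330,242), and centred between the fingers under the guard edge. I'll go in along the tool axis.

```bash

python3 -m creep '[{"claw":0.6,"linear":[-0.03,0.01,0.1],"turn":[0,0,0]},{"claw":0.6,"linear":[-0.06,0.01,0.2],"turn":[0,0,0]},{"claw":0.6,"linear":[-0.06,0.01,0.3],"turn":[0,0,0]},{"claw":0.6,"linear":[-0.06,0.01,0.4],"turn":[0,0,0]},{"claw":0.6,"linear":[-0.06,0.01,0.5],"turn":[0,0,0]},{"claw":0.6,"linear":[-0.06,0.01,0.6],"turn":[0,0,0]},{"claw":0.6,"linear":[-0.06,0.01,0.7],"turn":[0,0,0]},{"claw":0.6,"linear":[-0.06,0.01,0.75],"turn":[0,0,0]}]'
python3 - <<'E'
from h import *
G=W(.480,-.2465,.068); t=rot(45,-1).as_matrix()[:,2]
go(G+.016*t,rot(45,-1))
p=manip.snapshot("wrist"); print(proj(p,G),[(d["confidence"],d["at"]) for d in manip.landmark_of("grip",p)[:2]])
E
```

```text
time: 8.63
ee_pos: [0.498, -0.1496, 0.09]
tool_rot: [-0.04, 0.92, 0.093, 0.379]
ft_force: [0.6, 0.4, 1.0]
finger_gap: 0.0514
grip_force: 0.0
lin [0.001 0.008 0.47 ] turn [-0.2  0.2 -0.1] [-0.001  0.002 -0.   ]
t 8.63 bay [ 458.2 -245.8   90. ] F [0.6 0.3 1. ] gap 51.4 gf 0.0 q [-0.84  0.35  2.16  1.35  0.68 -0.6 ]
[329.68523034 273.44562536] [(0.87, [331.8, 271.7])]
```

```bash

python3 -m creep '[{"claw":0.6,"linear":[0,0.01,0.08],"turn":[0,0,0]},{"claw":0.6,"linear":[0,0.015,0.16],"turn":[0,0,0]},{"claw":0.6,"linear":[0,0.015,0.24],"turn":[0,0,0]},{"claw":0.6,"linear":[0,0.015,0.32],"turn":[0,0,0]},{"claw":0.6,"linear":[0,0.015,0.38],"turn":[0,0,0]},{"claw":0.6,"linear":[0,0.015,0.43],"turn":[0,0,0]},{"claw":0.6,"linear":[0,0.015,0.46],"turn":[0,0,0]},{"claw":0.6,"linear":[0,0.015,0.46],"turn":[0,0,0]}]'
python3 -m creep '[{"claw":0,"linear":[0,0,0],"turn":[0,0,0]},{"claw":0,"linear":[0,0,0],"turn":[0,0,0]},{"claw":0,"linear":[0,0,0],"turn":[0,0,0]},{"claw":0,"linear":[0,0,0],"turn":[0,0,0]},{"claw":0,"linear":[0,0,0],"turn":[0,0,0]},{"claw":0,"linear":[0,0,0],"turn":[0,0,0]},{"claw":0,"linear":[0,0,0],"turn":[0,0,0]},{"claw":0,"linear":[0,0,0],"turn":[0,0,0]}]'
python3 - <<'E'
from h import *
G=W(.480,-.2465,.068); t=rot(45,-1).as_matrix()[:,2]
go(G+.016*t,rot(45,-1))
p=manip.snapshot("scene"); cv2.imwrite("pics/s3.png",cv2.resize(p["color"][160:360,220:480],(780,600))[:,:,::-1])
E
```

```text
time: 9.4
ee_pos: [0.5298, -0.1444, 0.0572]
tool_rot: [-0.04, 0.92, 0.093, 0.378]
ft_force: [0.7, -0.4, 0.7]
finger_gap: 0.0512
grip_force: 0.0
time: 10.07
ee_pos: [0.5294, -0.145, 0.0581]
tool_rot: [-0.039, 0.92, 0.092, 0.379]
ft_force: [-4.8, 0.6, 4.9]
finger_gap: 0.0159
grip_force: 58.4
lin [ 0.001 -0.012  0.02 ] turn [-0.1  0.2 -0.1] [-0.001  0.002 -0.001]
t 10.07 bay [ 489.8 -247.7   58.1] F [-4.6  1.5  4.9] gap 15.9 gf 58.4 q [-0.77  0.46  2.1   1.48  0.62 -0.69]
```

View pics/s3.png

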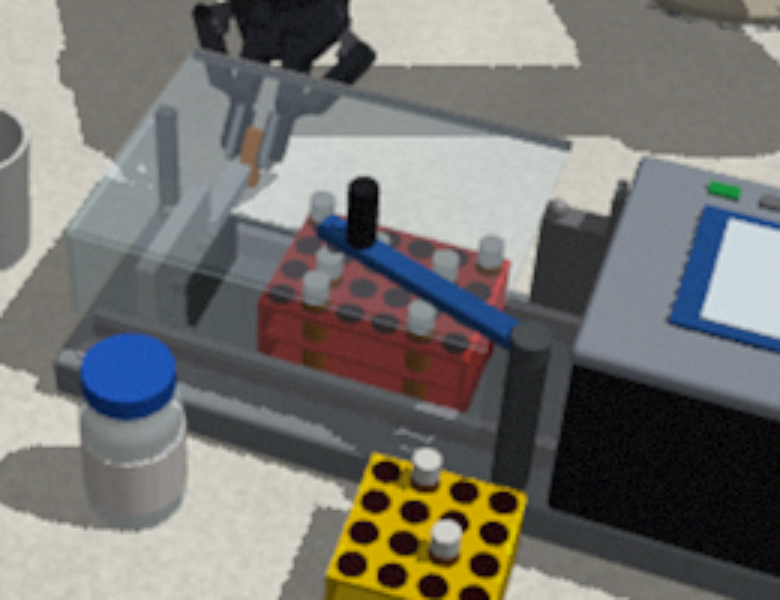

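The picture shows the fingers on the orange fin, under the guard without touching it. The pad is about 45 mm behind the rack. I'll push along +y of the bay (tool −y).

```bash

python3 -m creep '[{"claw":0,"linear":[0,-0.05,0],"turn":[0,0,0]},{"claw":0,"linear":[0,-0.1,0],"turn":[0,0,0]},{"claw":0,"linear":[0,-0.15,0],"turn":[0,0,0]},{"claw":0,"linear":[0,-0.2,0],"turn":[0,0,0]},{"claw":0,"linear":[0,-0.25,0],"turn":[0,0,0]},{"claw":0,"linear":[0,-0.3,0],"turn":[0,0,0]},{"claw":0,"linear":[0,-0.35,0],"turn":[0,0,0]},{"claw":0,"linear":[0,-0.4,0],"turn":[0,0,0]}]'
python3 -c "
from h import *
go(W(.4895,-.1,.058),rot(45,-1))"
python3 -m creep '[{"claw":0,"linear":[0,-0.04,0],"turn":[0,0,0]},{"claw":0,"linear":[0,-0.08,0],"turn":[0,0,0]},{"claw":0,"linear":[0,-0.12,0],"turn":[0,0,0]},{"claw":0,"linear":[0,-0.16,0],"turn":[0,0,0]},{"claw":0,"linear":[0,-0.2,0],"turn":[0,0,0]},{"claw":0,"linear":[0,-0.24,0],"turn":[0,0,0]},{"claw":0,"linear":[0,-0.28,0],"turn":[0,0,0]},{"claw":0,"linear":[0,-0.32,0],"turn":[0,0,0]}]'
python3 -c "
from h import *
go(W(.4895,-.1,.058),rot(45,-1))"
```

```text
time: 10.78
ee_pos: [0.5217, -0.1075, 0.0581]
tool_rot: [-0.037, 0.92, 0.091, 0.379]
ft_force: [-2.6, -8.1, 0.1]
finger_gap: 0.0154
grip_force: 58.7
lin [-0.006 -1.094 -0.004] turn [ 0.2  0.3 -0.1] [ 0.001  0.002 -0.001]
t 10.78 bay [ 489.8 -209.4   58.1] F [-4.1 -7.4  0.1] gap 15.4 gf 58.7 q [-0.71  0.43  2.17  1.58  0.59 -0.75]
time: 11.45
ee_pos: [0.5153, -0.0763, 0.0582]
tool_rot: [-0.037, 0.92, 0.091, 0.378]
ft_force: [-3.6, -8.3, 0.0]
finger_gap: 0.0156
grip_force: 58.6
lin [-0.005 -0.775 -0.003] turn [ 0.2  0.3 -0.2] [ 0.002  0.002 -0.001]
t 11.45 bay [ 489.8 -177.5   58.2] F [-5.2 -7.4  0. ] gap 15.6 gf 58.6 q [-0.65  0.41  2.21  1.67  0.56 -0.79]
```

```bash

python3 -m creep '[{"claw":0,"linear":[0,-0.05,0],"turn":[0,0,0]},{"claw":0,"linear":[0,-0.1,0],"turn":[0,0,0]},{"claw":0,"linear":[0,-0.15,0],"turn":[0,0,0]},{"claw":0,"linear":[0,-0.2,0],"turn":[0,0,0]},{"claw":0,"linear":[0,-0.25,0],"turn":[0,0,0]},{"claw":0,"linear":[0,-0.3,0],"turn":[0,0,0]},{"claw":0,"linear":[0,-0.35,0],"turn":[0,0,0]},{"claw":0,"linear":[0,-0.4,0],"turn":[0,0,0]}]'
python3 -c "
from h import *
go(W(.4895,-.1,.058),rot(45,-1))"
python3 -m creep '[{"claw":0,"linear":[0,-0.015,0],"turn":[0,0,0]},{"claw":0,"linear":[0,-0.03,0],"turn":[0,0,0]},{"claw":0,"linear":[0,-0.045,0],"turn":[0,0,0]},{"claw":0,"linear":[0,-0.06,0],"turn":[0,0,0]},{"claw":0,"linear":[0,-0.075,0],"turn":[0,0,0]},{"claw":0,"linear":[0,-0.09,0],"turn":[0,0,0]},{"claw":0,"linear":[0,-0.105,0],"turn":[0,0,0]},{"claw":0,"linear":[0,-0.12,0],"turn":[0,0,0]}]'
python3 - <<'E'
from h import *
go(W(.4895,-.1,.058),rot(45,-1))
p=manip.snapshot("top"); cv2.imwrite("pics/t4.png",cv2.resize(p["color"][180:340,220:440],(800,582))[:,:,::-1])
E
```

```text
time: 12.12
ee_pos: [0.5072, -0.0369, 0.0581]
tool_rot: [-0.037, 0.92, 0.091, 0.378]
ft_force: [-3.4, -9.4, 0.5]
finger_gap: 0.0158
grip_force: 58.9
lin [-0.003 -0.373 -0.001] turn [ 0.2  0.3 -0.2] [ 0.001  0.003 -0.001]
t 12.12 bay [ 489.7 -137.3   58.1] F [-5.2 -8.5  0.5] gap 15.8 gf 58.9 q [-0.56  0.38  2.26  1.8   0.52 -0.86]
time: 12.78
ee_pos: [0.5048, -0.0252, 0.0581]
tool_rot: [-0.037, 0.92, 0.091, 0.378]
ft_force: [-4.3, -8.3, 0.2]
finger_gap: 0.0158
grip_force: 59.1
lin [-0.003 -0.253 -0.001] turn [ 0.1  0.3 -0.2] [ 0.001  0.003 -0.001]
t 12.78 bay [ 489.7 -125.3   58.1] F [-5.8 -7.2  0.2] gap 15.8 gf 59.1 q [-0.54  0.38  2.28  1.84  0.51 -0.87]
```

View pics/t4.png

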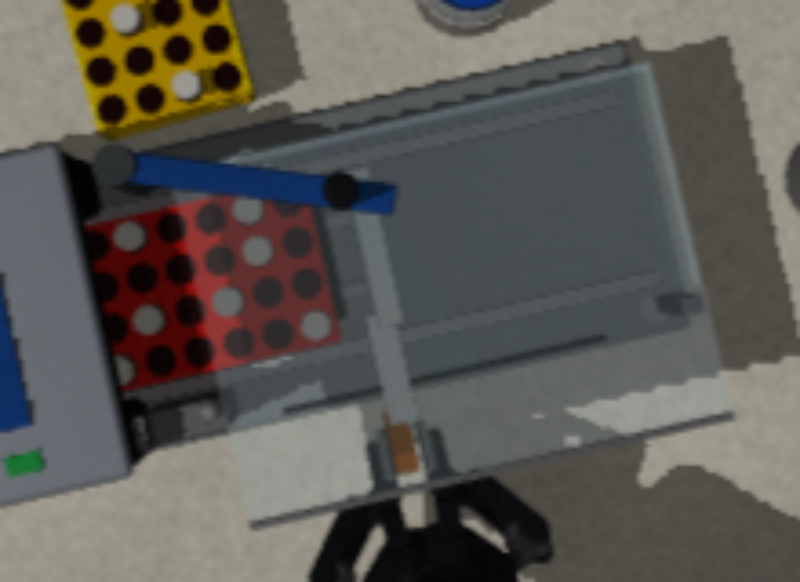

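The rack is just entering the tunnel and the pad touches it, with a steady drag of about 7–8 N. I'll continue slowly and feel for the stop.

```bash

python3 -m creep '[{"claw":0,"linear":[0,-0.015,0],"turn":[0,0,0]},{"claw":0,"linear":[0,-0.03,0],"turn":[0,0,0]},{"claw":0,"linear":[0,-0.045,0],"turn":[0,0,0]},{"claw":0,"linear":[0,-0.06,0],"turn":[0,0,0]},{"claw":0,"linear":[0,-0.075,0],"turn":[0,0,0]},{"claw":0,"linear":[0,-0.09,0],"turn":[0,0,0]},{"claw":0,"linear":[0,-0.105,0],"turn":[0,0,0]},{"claw":0,"linear":[0,-0.12,0],"turn":[0,0,0]}]'
python3 -c "
from h import *
go(W(.4895,-.1,.058),rot(45,-1))"
python3 -m creep '[{"claw":0,"linear":[0,-0.01,0],"turn":[0,0,0]},{"claw":0,"linear":[0,-0.02,0],"turn":[0,0,0]},{"claw":0,"linear":[0,-0.03,0],"turn":[0,0,0]},{"claw":0,"linear":[0,-0.04,0],"turn":[0,0,0]},{"claw":0,"linear":[0,-0.05,0],"turn":[0,0,0]},{"claw":0,"linear":[0,-0.06,0],"turn":[0,0,0]},{"claw":0,"linear":[0,-0.07,0],"turn":[0,0,0]},{"claw":0,"linear":[0,-0.08,0],"turn":[0,0,0]}]'
python3 -c "
from h import *
go(W(.4895,-.1,.058),rot(45,-1))"
```

```text
time: 13.5
ee_pos: [0.5024, -0.0133, 0.0581]
tool_rot: [-0.038, 0.92, 0.091, 0.378]
ft_force: [-4.8, -8.8, 0.9]
finger_gap: 0.0155
grip_force: 59.2
lin [-0.002 -0.132 -0.   ] turn [ 0.1  0.3 -0.2] [ 0.001  0.003 -0.001]
t 13.5 bay [ 489.6 -113.2   58.1] F [-6.4 -7.6  0.9] gap 15.5 gf 59.2 q [-0.51  0.37  2.29  1.88  0.5  -0.89]
time: 14.17
ee_pos: [0.5008, -0.0054, 0.0581]
tool_rot: [-0.038, 0.92, 0.091, 0.378]
ft_force: [-5.1, -8.2, 1.5]
finger_gap: 0.0158
grip_force: 59.3
lin [-0.002 -0.052 -0.   ] turn [ 0.1  0.3 -0.2] [ 0.001  0.003 -0.001]
t 14.17 bay [ 489.6 -105.2   58.1] F [-6.7 -7.   1.5] gap 15.8 gf 59.3 q [-0.49  0.37  2.3   1.91  0.49 -0.91]
```

```bash

python3 -m creep '[{"claw":0,"linear":[0,-0.01,0],"turn":[0,0,0]},{"claw":0,"linear":[0,-0.02,0],"turn":[0,0,0]},{"claw":0,"linear":[0,-0.03,0],"turn":[0,0,0]},{"claw":0,"linear":[0,-0.04,0],"turn":[0,0,0]},{"claw":0,"linear":[0,-0.05,0],"turn":[0,0,0]},{"claw":0,"linear":[0,-0.06,0],"turn":[0,0,0]},{"claw":0,"linear":[0,-0.07,0],"turn":[0,0,0]},{"claw":0,"linear":[0,-0.08,0],"turn":[0,0,0]}]'
python3 -c "
from h import *
go(W(.4895,-.1,.058),rot(45,-1))"
```

```text
time: 14.83
ee_pos: [0.4992, 0.0024, 0.0581]
tool_rot: [-0.038, 0.92, 0.091, 0.378]
ft_force: [-3.6, -9.0, 0.6]
finger_gap: 0.0158
grip_force: 59.4
lin [-0.002  0.029  0.   ] turn [ 0.1  0.3 -0.2] [ 0.001  0.003 -0.002]
t 14.83 bay [489.6 -97.1  58.1] F [-5.4 -8.1  0.6] gap 15.8 gf 59.4 q [-0.47  0.37  2.3   1.94  0.48 -0.92]
```

```bash

python3 -m creep '[{"claw":0,"linear":[0,-0.01,0],"turn":[0,0,0]},{"claw":0,"linear":[0,-0.02,0],"turn":[0,0,0]},{"claw":0,"linear":[0,-0.03,0],"turn":[0,0,0]},{"claw":0,"linear":[0,-0.04,0],"turn":[0,0,0]},{"claw":0,"linear":[0,-0.05,0],"turn":[0,0,0]},{"claw":0,"linear":[0,-0.06,0],"turn":[0,0,0]},{"claw":0,"linear":[0,-0.07,0],"turn":[0,0,0]},{"claw":0,"linear":[0,-0.08,0],"turn":[0,0,0]}]'
python3 -c "
from h import *
go(W(.4895,-.1,.058),rot(45,-1))"
```

```text
time: 15.5
ee_pos: [0.4976, 0.0101, 0.0581]
tool_rot: [-0.038, 0.921, 0.091, 0.378]
ft_force: [-3.7, -11.7, 0.9]
finger_gap: 0.0156
grip_force: 58.5
lin [-0.001  0.106  0.   ] turn [ 0.2  0.3 -0.2] [ 0.001  0.003 -0.002]
t 15.5 bay [489.6 -89.4  58.1] F [ -6.  -10.7   0.9] gap 15.6 gf 58.5 q [-0.45  0.36  2.31  1.97  0.48 -0.93]
```

```bash

python3 -m creep '[{"claw":0,"linear":[0,-0.005,0],"turn":[0,0,0]},{"claw":0,"linear":[0,-0.01,0],"turn":[0,0,0]},{"claw":0,"linear":[0,-0.015,0],"turn":[0,0,0]},{"claw":0,"linear":[0,-0.02,0],"turn":[0,0,0]},{"claw":0,"linear":[0,-0.025,0],"turn":[0,0,0]},{"claw":0,"linear":[0,-0.03,0],"turn":[0,0,0]},{"claw":0,"linear":[0,-0.03,0],"turn":[0,0,0]},{"claw":0,"linear":[0,-0.03,0],"turn":[0,0,0]}]'
python3 -c "
from h import *
go(W(.4895,-.1,.058),rot(45,-1))"
```

```text
time: 16.17
ee_pos: [0.4971, 0.0126, 0.0581]
tool_rot: [-0.037, 0.921, 0.09, 0.378]
ft_force: [-4.7, -12.5, 0.3]
finger_gap: 0.0157
grip_force: 58.8
lin [-0.001  0.132  0.001] turn [ 0.2  0.4 -0.2] [ 0.002  0.003 -0.002]
t 16.17 bay [489.6 -86.8  58.1] F [ -7.1 -11.3   0.3] gap 15.7 gf 58.8 q [-0.44  0.36  2.31  1.98  0.47 -0.94]
```

```bash

python3 -m creep '[{"claw":0,"linear":[0,-0.005,0],"turn":[0,0,0]},{"claw":0,"linear":[0,-0.01,0],"turn":[0,0,0]},{"claw":0,"linear":[0,-0.015,0],"turn":[0,0,0]},{"claw":0,"linear":[0,-0.02,0],"turn":[0,0,0]},{"claw":0,"linear":[0,-0.025,0],"turn":[0,0,0]},{"claw":0,"linear":[0,-0.025,0],"turn":[0,0,0]},{"claw":0,"linear":[0,-0.025,0],"turn":[0,0,0]},{"claw":0,"linear":[0,-0.025,0],"turn":[0,0,0]}]'
python3 - <<'E'
from h import *
go(W(.4895,-.1,.058),rot(45,-1))
p=manip.snapshot("top"); cv2.imwrite("pics/t5.png",cv2.resize(p["color"][180:340,220:440],(800,582))[:,:,::-1])
E
```

```text
time: 16.83
ee_pos: [0.4967, 0.0147, 0.0581]
tool_rot: [-0.037, 0.921, 0.09, 0.378]
ft_force: [-4.5, -14.9, 0.4]
finger_gap: 0.0157
grip_force: 58.8
lin [-0.001  0.154  0.001] turn [ 0.2  0.4 -0.2] [ 0.002  0.003 -0.002]
t 16.83 bay [489.6 -84.6  58.1] F [ -7.3 -13.8   0.4] gap 15.7 gf 58.8 q [-0.43  0.36  2.31  1.99  0.47 -0.94]
```

View pics/t5.png

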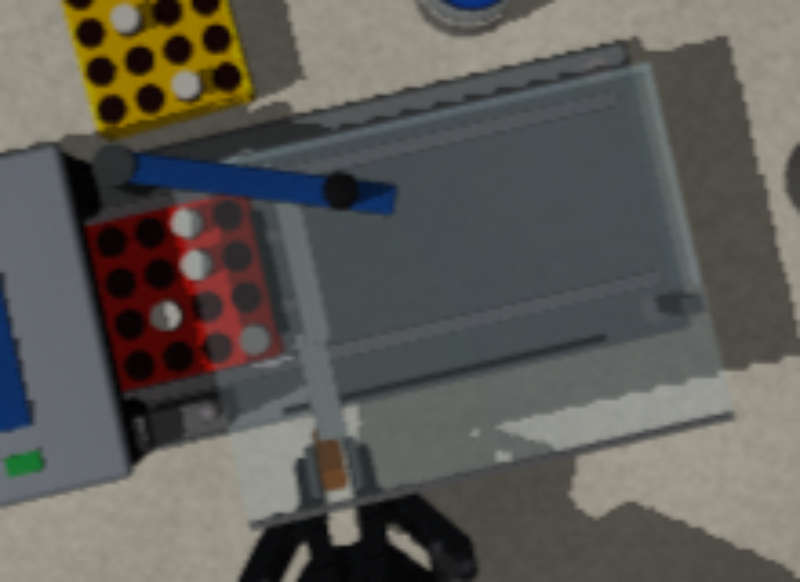

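The force rises about 1 N/mm (7.5 to 13.8 N), so the rack is at the stop with the pad pressed in about 7 mm. The picture shows the pad tight on the rack, which is partly in the tunnel. I'll release and back out along the tool axis.

```bash

python3 -m creep '[{"claw":0.1,"linear":[0,0,0],"turn":[0,0,0]},{"claw":0.25,"linear":[0,0,0],"turn":[0,0,0]},{"claw":0.4,"linear":[0,0,0],"turn":[0,0,0]},{"claw":0.5,"linear":[0,0,0],"turn":[0,0,0]},{"claw":0.5,"linear":[0,0,0],"turn":[0,0,0]},{"claw":0.5,"linear":[0,0,-0.02],"turn":[0,0,0]},{"claw":0.5,"linear":[0,0,-0.08],"turn":[0,0,0]},{"claw":0.5,"linear":[0,0,-0.15],"turn":[0,0,0]}]'
python3 -m creep '[{"claw":0.5,"linear":[0,0,-0.12],"turn":[0,0,0]},{"claw":0.5,"linear":[0,0,-0.25],"turn":[0,0,0]},{"claw":0.5,"linear":[0,0,-0.37],"turn":[0,0,0]},{"claw":0.5,"linear":[0,0,-0.5],"turn":[0,0,0]},{"claw":0.5,"linear":[0,0,-0.62],"turn":[0,0,0]},{"claw":0.5,"linear":[0,0,-0.75],"turn":[0,0,0]},{"claw":0.5,"linear":[0,0,-0.87],"turn":[0,0,0]},{"claw":0.5,"linear":[0,0,-1.0],"turn":[0,0,0]}]'
python3 - <<'E'
from h import *
go(W(.4,-.08,.25),rot(0,-1))
p=manip.snapshot("top"); cv2.imwrite("pics/t6.png",p["color"][:,:,::-1])
a=cv2.imread("pics/t5.png"); b=cv2.resize(p["color"][180:340,220:440],(800,582))[:,:,::-1]
x=a[480:481,:][0]; 
cv2.imwrite("pics/cmp.png",np.vstack([a[180:480,60:460],b[180:480,60:460]]))
P={n:manip.snapshot(n) for n in("scene","top")}
for t,z in(("knob",.17),("keeper_hinge",.141),("clip",.118)):
    for n,q in P.items():
        for d in manip.landmark_of(t,q)[:1]: X=atz(q,d["at"],z); print(t,n,round(d["confidence"],2),X.round(4),B(X).round(4))
E
```

```text
time: 17.55
ee_pos: [0.4858, 0.0156, 0.0687]
tool_rot: [-0.04, 0.92, 0.093, 0.378]
ft_force: [-0.2, -1.1, 0.1]
finger_gap: 0.0427
grip_force: 0.0
time: 18.22
ee_pos: [0.4164, 0.0013, 0.14]
tool_rot: [-0.04, 0.92, 0.093, 0.378]
ft_force: [0.3, 0.4, 0.2]
finger_gap: 0.0429
grip_force: 0.0
lin [ 0.715 -0.021 -0.841] turn [ -0.2 -44.7   0. ] [-0.001 -0.373  0.   ]
t 18.22 bay [408.3 -81.8 140. ] F [0.4 0.3 0.2] gap 42.9 gf 0.0 q [-0.64 -0.06  2.46  1.31  0.58 -0.36]
knob scene 0.68 [0.6275 0.0091 0.17  ] [ 0.6167 -0.1162  0.17  ]
knob top 0.88 [0.6327 0.0056 0.17  ] [ 0.6211 -0.1207  0.17  ]
keeper_hinge scene 0.61 [0.6539 0.1223 0.141 ] [ 0.6652 -0.0105  0.141 ]
keeper_hinge top 0.7 [0.6625 0.1247 0.141 ] [ 0.6741 -0.0099  0.141 ]
clip scene 0.86 [0.5198 0.0981 0.118 ] [ 0.5289 -0.0075  0.118 ]
clip top 0.92 [0.5172 0.092  0.118 ] [ 0.5251 -0.013   0.118 ]
```

View pics/cmp.png

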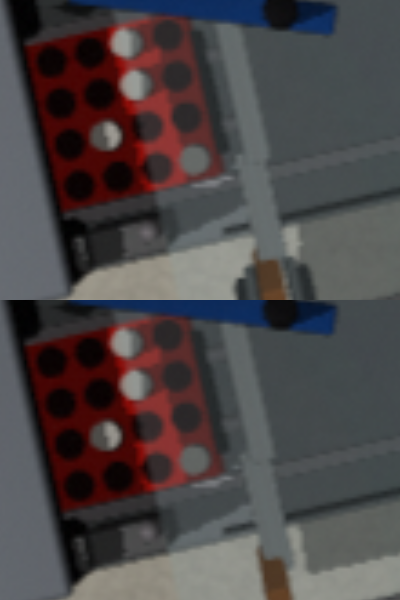

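The carriage stayed put after release, and the rack and pad look unchanged. Next is the keeper: I'll un-lean and go above the knob.

```bash

python3 -m creep '[{"claw":0.5,"linear":[0.09,0,-0.1],"turn":[0,-0.05,0]},{"claw":0.5,"linear":[0.18,0,-0.21],"turn":[0,-0.1,0]},{"claw":0.5,"linear":[0.27,0,-0.32],"turn":[0,-0.15,0]},{"claw":0.5,"linear":[0.36,0,-0.42],"turn":[0,-0.2,0]},{"claw":0.5,"linear":[0.45,0,-0.53],"turn":[0,-0.25,0]},{"claw":0.5,"linear":[0.54,0,-0.64],"turn":[0,-0.3,0]},{"claw":0.5,"linear":[0.63,0,-0.75],"turn":[0,-0.34,0]},{"claw":0.5,"linear":[0.71,0,-0.84],"turn":[0,-0.373,0]}]'
python3 - <<'E'
from h import *
Rk=R.from_rotvec([0,0,np.radians(67)])*rot(0,-1)
go(W(.619,-.118,.25),Rk)
E
```

```text
time: 19.33
ee_pos: [0.4089, -0.0015, 0.2517]
tool_rot: [-0.01, 0.992, 0.102, 0.07]
ft_force: [-0.5, -0.2, -0.4]
finger_gap: 0.0426
grip_force: 0.0
lin [2.16  0.361 0.322] turn [  4.4  -7.4 -66.6] [ 0.037 -0.061 -0.555]
t 19.33 bay [400.4 -83.  251.7] F [-0.5 -0.1 -0.4] gap 42.6 gf 0.0 q [-0.34 -0.05  1.86  0.08  1.21  1.  ]
```

```bash

python3 -m creep '[{"claw":0.5,"linear":[0.12,0.02,0],"turn":[0,0,-0.03]},{"claw":0.5,"linear":[0.25,0.04,0],"turn":[0,0,-0.06]},{"claw":0.5,"linear":[0.37,0.06,0],"turn":[0,0,-0.1]},{"claw":0.5,"linear":[0.5,0.08,0],"turn":[0,0,-0.14]},{"claw":0.5,"linear":[0.62,0.1,0],"turn":[0,0,-0.18]},{"claw":0.5,"linear":[0.75,0.13,0],"turn":[0,0,-0.22]},{"claw":0.5,"linear":[0.9,0.15,0],"turn":[0,0,-0.26]},{"claw":0.5,"linear":[1,0.17,0],"turn":[0,0,-0.28]}]'
python3 - <<'E'
from h import *
Rk=R.from_rotvec([0,0,np.radians(67)])*rot(0,-1)
go(W(.619,-.118,.25),Rk)
E
```

```text
time: 20.0
ee_pos: [0.5101, 0.0031, 0.2629]
tool_rot: [0.008, 0.919, 0.388, 0.072]
ft_force: [0.2, 0.3, 0.4]
finger_gap: 0.0426
grip_force: 0.0
lin [0.844 0.812 0.295] turn [  6.   -5.9 -32.7] [ 0.05  -0.049 -0.272]
t 20.0 bay [500.5 -98.6 262.9] F [0.2 0.3 0.4] gap 42.6 gf 0.0 q [-0.26  0.18  1.59  0.08  1.25  0.49]
```

```bash

python3 -m creep '[{"claw":0.5,"linear":[0.12,0.12,0],"turn":[0.01,-0.01,-0.04]},{"claw":0.5,"linear":[0.24,0.24,0],"turn":[0.02,-0.02,-0.08]},{"claw":0.5,"linear":[0.36,0.36,0],"turn":[0.03,-0.03,-0.12]},{"claw":0.5,"linear":[0.48,0.48,0.1],"turn":[0.04,-0.04,-0.16]},{"claw":0.5,"linear":[0.6,0.6,0.15],"turn":[0.05,-0.05,-0.2]},{"claw":0.5,"linear":[0.72,0.72,0.2],"turn":[0.05,-0.05,-0.24]},{"claw":0.5,"linear":[0.84,0.81,0.25],"turn":[0.05,-0.05,-0.272]},{"claw":0.5,"linear":[0.84,0.81,0.29],"turn":[0.05,-0.05,-0.272]}]'
python3 - <<'E'
from h import *
Rk=R.from_rotvec([0,0,np.radians(67)])*rot(0,-1)
go(W(.619,-.118,.158),Rk)
p=manip.snapshot("wrist")
for k,z in(("knob",.17),("keeper_hinge",.141),("clip",.118)):
    for d in manip.landmark_of(k,p)[:1]: print(k,d,B(atz(p,d["at"],z)).round(4))
print(proj(p,W(.619,-.118,.187)))
cv2.imwrite("pics/w7.png",p["color"][:,:,::-1])
E
```

```text
time: 20.67
ee_pos: [0.6303, 0.0073, 0.2492]
tool_rot: [-0.0, 0.775, 0.632, -0.001]
ft_force: [-0.8, 0.0, -0.2]
finger_gap: 0.0427
grip_force: 0.0
lin [ 0.006 -0.001  0.912] turn [-0.1  0.1 -0.1] [-0.001  0.001 -0.001]
t 20.67 bay [ 619.1 -118.5  249.2] F [-0.7  0.2 -0.2] gap 42.7 gf 0.0 q [-0.17  0.54  1.11 -0.    1.49  0.03]
keeper_hinge {'at': [326.3, 62.6], 'confidence': 0.64} [ 0.6647 -0.0104  0.141 ]
clip {'at': [161.0, 144.7], 'confidence': 0.74} [ 0.5284 -0.0093  0.118 ]
[326.49724433 254.86657265]
```

View pics/w7.png

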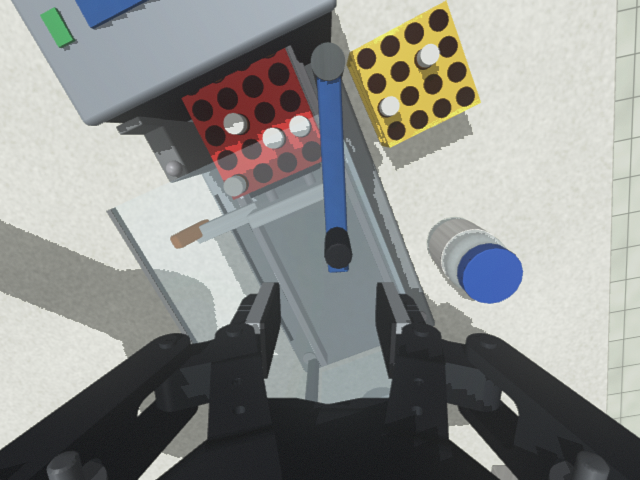

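The knob top shows at about (338,250) against my predicted (326,255), so it is slightly off. I'll recompute from this pixel.

```bash
python3 - <<'E'
from h import *
p=manip.snapshot("wrist"); X=atz(p,(338.5,252),.187); print(B(X)); H=W(.665,-.0098,.187)
d=B(X-H); print(np.linalg.norm(d[:2]),np.degrees(np.arctan2(-d[1],-d[0])))
phi=np.arctan2(-d[1],-d[0]); K=H+.118*(-np.cos(phi)*ex-np.sin(phi)*ey); print(B(K))
go(np.r_[K[:2],.158],R.from_rotvec([0,0,phi])*rot(0,-1))
E
```

```text
[ 0.6241421  -0.12000361  0.187     ]
0.11753383966299684 69.65777933185561
[ 0.62398005 -0.1204407   0.187     ]
lin [0.015 0.072 0.934] turn [-0.   0.1 -3.1] [-0.     0.001 -0.025]
t 20.92 bay [ 616.8 -118.8  251.4] F [ 0.4 -1.1 -0.2] gap 43.0 gf 0.0 q [-0.17  0.54  1.12 -0.    1.49  0.03]
```

```bash

python3 -m creep '[{"claw":0.5,"linear":[0.01,0.07,0],"turn":[0,0,-0.025]},{"claw":0.5,"linear":[0.01,0.07,0.15],"turn":[0,0,-0.025]},{"claw":0.5,"linear":[0.01,0.07,0.3],"turn":[0,0,-0.025]},{"claw":0.5,"linear":[0.01,0.07,0.45],"turn":[0,0,-0.025]},{"claw":0.5,"linear":[0.01,0.07,0.6],"turn":[0,0,-0.025]},{"claw":0.5,"linear":[0.01,0.07,0.75],"turn":[0,0,-0.025]},{"claw":0.4,"linear":[0.01,0.07,0.88],"turn":[0,0,-0.025]},{"claw":0.35,"linear":[0.01,0.07,0.91],"turn":[0,0,-0.025]}]'
cat >> h.py <<'E'
H=W(.665,-.0098,.158)
def kn(deg,lead=0):
    f=np.radians(deg); return H+.118*(-np.cos(f)*ex-np.sin(f)*ey)+lead*(-np.sin(f)*ex+np.cos(f)*ey), R.from_rotvec([0,0,f])*rot(0,-1)
def chain(degs,lead):
    p,r,_=cur()
    for d in degs:
        P,Q=kn(d,lead); print(d,(r.inv().apply(P-p)/.1).round(3),((r.inv()*Q).as_rotvec()/np.radians(120)).round(3))
E
python3 - <<'E'
from h import *
go(*kn(69.6)); chain([62,55,48,41,34],0)
p=manip.snapshot("scene"); cv2.imwrite("pics/s8.png",cv2.resize(p["color"][120:320,240:500],(780,600))[:,:,::-1])
E
```

```text
time: 21.58
ee_pos: [0.6344, 0.0059, 0.1586]
tool_rot: [-0.0, 0.76, 0.65, -0.002]
ft_force: [0.4, 0.1, -0.7]
finger_gap: 0.03
grip_force: 0.0
lin [0.007 0.008 0.006] turn [-0.2  0.1  0. ] [-0.001  0.001  0.   ]
t 21.58 bay [ 622.9 -120.7  158.6] F [ 0.4  0.1 -0.7] gap 30.0 gf 0.0 q [-0.17  0.61  1.23 -0.    1.3  -0.02]
62 [ 0.017 -0.148  0.007] [-0.001  0.001  0.063]
55 [ 0.045 -0.289  0.007] [-0.001  0.001  0.122]
48 [ 0.09  -0.426  0.007] [-0.001  0.001  0.18 ]
41 [ 0.151 -0.557  0.007] [-0.001  0.001  0.238]
34 [ 0.227 -0.679  0.008] [-0.001  0.001  0.297]
```

View pics/s8.png

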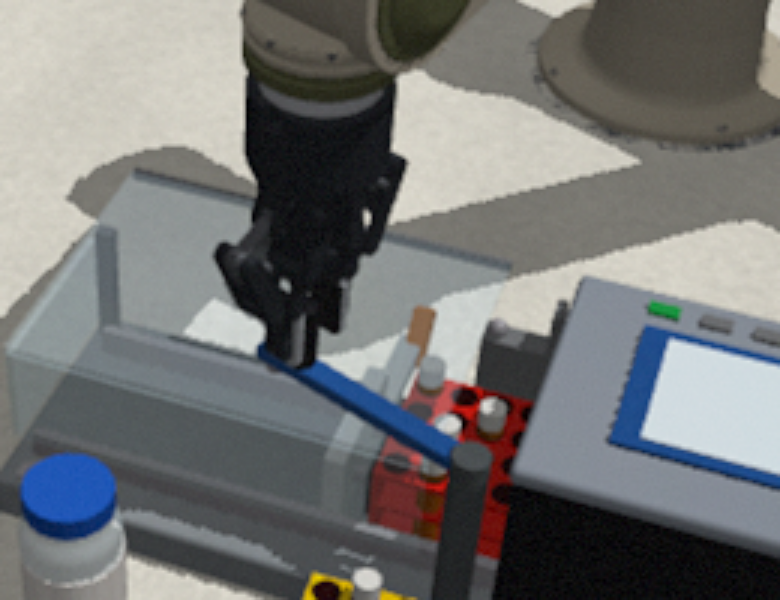

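The knob stands between the fingers, just above the bar. I'll sweep it along the arc.

```bash

python3 -m creep '[{"claw":0.35,"linear":[0.005,-0.07,0],"turn":[0,0,0.03]},{"claw":0.35,"linear":[0.017,-0.15,0],"turn":[0,0,0.063]},{"claw":0.35,"linear":[0.03,-0.22,0],"turn":[0,0,0.092]},{"claw":0.35,"linear":[0.045,-0.29,0],"turn":[0,0,0.122]},{"claw":0.35,"linear":[0.066,-0.36,0],"turn":[0,0,0.15]},{"claw":0.35,"linear":[0.09,-0.426,0],"turn":[0,0,0.18]},{"claw":0.35,"linear":[0.12,-0.49,0],"turn":[0,0,0.21]},{"claw":0.35,"linear":[0.151,-0.557,0],"turn":[0,0,0.238]}]'
python3 - <<'E'
from h import *
go(*kn(41)); chain([36,31,26,21,16,12],0)
E
```

```text
time: 22.3
ee_pos: [0.583, 0.0293, 0.1617]
tool_rot: [0.002, 0.897, 0.441, 0.0]
ft_force: [0.1, -0.4, -0.4]
finger_gap: 0.0298
grip_force: 0.3
lin [-0.007 -0.01   0.037] turn [ 0.2  0.1 -0.1] [ 0.001  0.    -0.001]
t 22.3 bay [577.1 -87.5 161.7] F [ 0.  -0.4 -0.4] gap 29.8 gf 0.3 q [-0.15  0.5   1.41 -0.    1.23  0.51]
36 [-0.002 -0.113  0.037] [0.002 0.    0.041]
31 [ 0.011 -0.215  0.037] [0.002 0.    0.082]
26 [ 0.033 -0.315  0.036] [0.002 0.    0.124]
21 [ 0.064 -0.414  0.036] [0.002 0.    0.166]
16 [ 0.103 -0.509  0.036] [0.002 0.    0.207]
12 [ 0.14  -0.582  0.035] [0.002 0.    0.241]
```

```bash

python3 -m creep '[{"claw":0.35,"linear":[0,-0.06,0.01],"turn":[0,0,0.02]},{"claw":0.35,"linear":[0,-0.113,0.03],"turn":[0,0,0.041]},{"claw":0.35,"linear":[0.005,-0.165,0.03],"turn":[0,0,0.06]},{"claw":0.35,"linear":[0.011,-0.215,0.03],"turn":[0,0,0.082]},{"claw":0.35,"linear":[0.022,-0.265,0.03],"turn":[0,0,0.103]},{"claw":0.35,"linear":[0.033,-0.315,0.03],"turn":[0,0,0.124]},{"claw":0.35,"linear":[0.048,-0.365,0.03],"turn":[0,0,0.145]},{"claw":0.35,"linear":[0.064,-0.414,0.03],"turn":[0,0,0.166]}]'
python3 - <<'E'
from h import *
go(*kn(21)); chain([17,13,9,6,3,0],0)
for n in("scene","top"):
    p=manip.snapshot(n)
    for k,z in(("knob",.17),("clip",.118)):
        for d in manip.landmark_of(k,p)[:1]: print(n,k,d["confidence"],B(atz(p,d["at"],z)).round(4))
E
```

```text
time: 22.97
ee_pos: [0.5541, 0.0596, 0.1587]
tool_rot: [0.002, 0.96, 0.28, 0.001]
ft_force: [0.6, -0.3, -0.6]
finger_gap: 0.0301
grip_force: 0.2
lin [-0.     0.     0.007] turn [ 0.2 -0.   0. ] [ 0.002 -0.     0.   ]
t 22.97 bay [554.9 -52.1 158.7] F [ 0.5 -0.5 -0.6] gap 30.1 gf 0.2 q [-0.1   0.45  1.5  -0.    1.19  0.9 ]
17 [ 0.002 -0.082  0.006] [ 0.002 -0.     0.033]
13 [ 0.011 -0.164  0.006] [ 0.002 -0.     0.067]
9 [ 0.025 -0.245  0.006] [ 0.002 -0.     0.1  ]
6 [ 0.04  -0.305  0.006] [ 0.002 -0.     0.125]
3 [ 0.057 -0.364  0.005] [ 0.002 -0.     0.15 ]
0 [ 0.078 -0.423  0.005] [ 0.002 -0.     0.175]
scene clip 0.69 [ 0.5238 -0.0151  0.118 ]
```

```bash

python3 -m creep '[{"claw":0.35,"linear":[0,-0.05,0],"turn":[0,0,0.02]},{"claw":0.35,"linear":[0.003,-0.1,0],"turn":[0,0,0.04]},{"claw":0.35,"linear":[0.01,-0.15,0],"turn":[0,0,0.06]},{"claw":0.35,"linear":[0.015,-0.2,0],"turn":[0,0,0.08]},{"claw":0.35,"linear":[0.025,-0.245,0],"turn":[0,0,0.1]},{"claw":0.35,"linear":[0.035,-0.285,0],"turn":[0,0,0.117]},{"claw":0.35,"linear":[0.048,-0.33,0],"turn":[0,0,0.135]},{"claw":0.35,"linear":[0.057,-0.364,0],"turn":[0,0,0.15]}]'
python3 - <<'E'
from h import *
go(*kn(0)); go(*kn(0,.006))
E
python3 -m creep '[{"claw":0.35,"linear":[0.005,-0.015,0],"turn":[0,0,0.006]},{"claw":0.35,"linear":[0.01,-0.03,0],"turn":[0,0,0.012]},{"claw":0.35,"linear":[0.015,-0.045,0],"turn":[0,0,0.018]},{"claw":0.35,"linear":[0.02,-0.06,0],"turn":[0,0,0.025]},{"claw":0.35,"linear":[0.02,-0.07,0],"turn":[0,0,0.025]},{"claw":0.35,"linear":[0.02,-0.08,0],"turn":[0,0,0.025]},{"claw":0.35,"linear":[0.02,-0.09,0],"turn":[0,0,0.025]},{"claw":0.35,"linear":[0.02,-0.09,0],"turn":[0,0,0.025]}]'
python3 - <<'E'
from h import *
go(*kn(0)); go(*kn(0,.006))
E
```

```text
time: 23.93
ee_pos: [0.5395, 0.0928, 0.1574]
tool_rot: [0.002, 0.992, 0.127, 0.0]
ft_force: [0.2, -0.5, -0.3]
finger_gap: 0.0297
grip_force: 0.3
lin [ 0.002 -0.068 -0.006] turn [0.2 0.  3.1] [0.002 0.    0.026]
t 23.93 bay [547.1 -16.6 157.4] F [ 0.1 -0.6 -0.3] gap 29.7 gf 0.3 q [-0.04  0.43  1.53 -0.    1.18  1.28]
lin [ 0.006 -0.128 -0.006] turn [0.2 0.  3.1] [0.002 0.    0.026]
t 23.93 bay [547.1 -16.6 157.4] F [ 0.1 -0.6 -0.3] gap 29.7 gf 0.3 q [-0.04  0.43  1.53 -0.    1.18  1.28]
time: 24.6
ee_pos: [0.5395, 0.0997, 0.1573]
tool_rot: [0.004, 0.995, 0.101, 0.0]
ft_force: [1.3, -16.9, 0.5]
finger_gap: 0.0301
grip_force: 8.9
lin [-0.015 -0.001 -0.007] turn [0.5 0.  0.1] [0.004 0.    0.001]
t 24.6 bay [548.5  -9.9 157.3] F [ -2.  -16.8   0.5] gap 30.1 gf 8.9 q [-0.03  0.43  1.53 -0.01  1.18  1.34]
lin [-0.015 -0.061 -0.008] turn [0.5 0.  0.1] [0.004 0.    0.001]
t 24.6 bay [548.5  -9.9 157.3] F [ -2.  -16.8   0.5] gap 30.1 gf 8.9 q [-0.03  0.43  1.53 -0.01  1.18  1.34]
```

16.8 N against the knob is well above the 4 N click, so this should be the end stop. I'll ease off, lift, and measure the bar's angle numerically.

```bash

python3 -m creep '[{"claw":0.35,"linear":[0,0.03,0],"turn":[0,0,0]},{"claw":0.4,"linear":[0,0.05,0],"turn":[0,0,0]},{"claw":0.45,"linear":[0,0.04,-0.05],"turn":[0,0,0]},{"claw":0.45,"linear":[0,0.04,-0.2],"turn":[0,0,0]},{"claw":0.45,"linear":[0,0.04,-0.4],"turn":[0,0,0]},{"claw":0.45,"linear":[0,0.04,-0.6],"turn":[0,0,0]},{"claw":0.45,"linear":[0,0.04,-0.8],"turn":[0,0,0]},{"claw":0.45,"linear":[0,0.04,-0.9],"turn":[0,0,0]}]'
python3 -m creep '[{"claw":0.45,"linear":[-0.12,0,0],"turn":[0,0,0]},{"claw":0.45,"linear":[-0.25,0,0],"turn":[0,0,0]},{"claw":0.45,"linear":[-0.37,0,0],"turn":[0,0,0]},{"claw":0.45,"linear":[-0.5,0,0],"turn":[0,0,0]},{"claw":0.45,"linear":[-0.62,0,0],"turn":[0,0,0]},{"claw":0.45,"linear":[-0.75,0,0],"turn":[0,0,0]},{"claw":0.45,"linear":[-0.87,0,0],"turn":[0,0,0]},{"claw":0.45,"linear":[-1,0,0],"turn":[0,0,0]}]'
cat > chk.py <<'E'
from h import *
go(*kn(0))
for n in("scene","top","wrist"):
    p=manip.snapshot(n)
    hsv=cv2.cvtColor(p["color"],cv2.COLOR_RGB2HSV)
    m=((hsv[...,0]>100)&(hsv[...,0]<125)&(hsv[...,1]>140)&(hsv[...,2]>50))
    v,u=np.nonzero(m); X=np.array([B(atz(p,(a,b),.146)) for a,b in zip(u,v)])
    if len(X):
        k=(X[:,0]>.5)&(X[:,0]<.66)&(abs(X[:,1]+.04)<.12); Y=X[k]
        # nearest strip around the bar only
        c=np.polyfit(Y[:,0],Y[:,1],1) if k.sum()>20 else None; print(n,k.sum(),Y[:,:2].min(0) if k.any() else 0,Y[:,:2].max(0) if k.any() else 0,c)
    for t,z in(("knob",.17),("clip",.118),("keeper_hinge",.141)):
        for d in manip.landmark_of(t,p)[:1]: print("  ",t,round(d["confidence"],2),B(atz(p,d["at"],z)).round(4))
    for d in manip.silhouettes("keeper",p)[:1]: 
        v,u=np.nonzero(d["pixels"]); X=np.array([B(atz(p,(a,b),.146)) for a,b in zip(u,v)]); print("   keeper sil",d["confidence"],X.min(0).round(3),X.max(0).round(3))
E
python3 chk.py
```

```text
time: 25.27
ee_pos: [0.54, 0.0992, 0.2495]
tool_rot: [0.001, 0.995, 0.102, 0.001]
ft_force: [0.3, 0.0, 0.5]
finger_gap: 0.0387
grip_force: 0.0
time: 25.93
ee_pos: [0.4408, 0.0788, 0.2467]
tool_rot: [0.001, 0.995, 0.102, -0.001]
ft_force: [-0.8, -0.5, 0.4]
finger_gap: 0.0385
grip_force: 0.0
lin [ 0.994 -0.007  0.886] turn [0.1 0.1 0.2] [0.001 0.001 0.002]
t 25.93 bay [447.7 -10.7 246.7] F [-0.9 -0.4  0.4] gap 38.5 gf 0.0 q [-0.08  0.13  1.69 -0.    1.33  1.28]
scene 760 [ 0.51802758 -0.02199403] [0.65046872 0.07999643] [-0.43951713  0.28367423]
   knob 0.66 [ 0.5452 -0.0107  0.17  ]
   clip 0.56 [ 0.5288 -0.0072  0.118 ]
   keeper_hinge 0.77 [ 0.6634 -0.012   0.141 ]
   keeper sil 0.6 [ 0.488 -0.029  0.146] [0.682 0.001 0.146]
top 978 [ 0.51713055 -0.02432284] [0.65313468 0.0797643 ] [ 0.06073963 -0.01274513]
   knob 0.76 [ 0.5426 -0.0152  0.17  ]
   clip 0.75 [ 0.5234 -0.0128  0.118 ]
   keeper_hinge 0.7 [ 0.6641 -0.0071  0.141 ]
   keeper sil 0.74 [ 0.518 -0.024  0.146] [ 0.672 -0.     0.146]
wrist 3559 [ 0.52009121 -0.02263674] [0.59941872 0.07994514] [ 0.09953811 -0.03950942]
   knob 0.69 [ 0.547  -0.0177  0.17  ]
   clip 0.66 [ 0.5273 -0.0151  0.118 ]
   keeper sil 0.93 [ 0.52  -0.026  0.146] [ 0.599 -0.006  0.146]
```

```bash
python3 - <<'E'
from h import *
for n in("top","scene","wrist"):
    p=manip.snapshot(n); hsv=cv2.cvtColor(p["color"],cv2.COLOR_RGB2HSV)
    m=((hsv[...,0]>100)&(hsv[...,0]<125)&(hsv[...,1]>140)&(hsv[...,2]>50))
    v,u=np.nonzero(m); X=np.array([B(atz(p,(a,b),.146)) for a,b in zip(u,v)])
    Y=X[(X[:,0]>.515)&(X[:,0]<.65)&(X[:,1]>-.035)&(X[:,1]<.012)]
    for lo in np.arange(.515,.65,.015):
        s=Y[(Y[:,0]>=lo)&(Y[:,0]<lo+.015),1]
        if len(s)>4: print(n,round(lo,3),len(s),(np.percentile(s,[3,50,97])*1e3).round(1))
    c=np.polyfit(Y[:,0],Y[:,1],1); print(n,"angle deg",np.degrees(np.arctan(c[0])))
E
```

```text
top 0.515 61 [-24.  -16.5  -8.9]
top 0.53 24 [-23.3 -17.5  -9.5]
top 0.545 32 [-22.6 -15.1  -8. ]
top 0.56 66 [-22.2 -15.   -8.2]
top 0.575 67 [-21.6 -14.3  -7. ]
top 0.59 66 [-21.  -13.8  -6.6]
top 0.605 65 [-20.4 -13.3  -6.2]
top 0.62 67 [-19.8 -12.7  -5.4]
top 0.635 66 [-19.4 -12.2  -5. ]
top angle deg 2.190730481629358
scene 0.545 34 [-21.  -13.4  -6.8]
scene 0.56 55 [-21.4 -13.6  -6.1]
scene 0.575 57 [-21.  -13.3  -5.7]
scene 0.59 59 [-20.6 -13.   -5.3]
scene 0.605 58 [-19.3 -12.2  -5.1]
scene 0.62 58 [-18.6 -11.6  -4.7]
scene 0.635 56 [-18.3 -11.1  -4.2]
scene angle deg 1.6452831670298578
wrist 0.515 293 [-22.2 -15.6  -8.9]
wrist 0.53 327 [-22.1 -15.5  -8.9]
wrist 0.56 525 [-21.5 -14.   -7.6]
wrist 0.575 627 [-20.7 -13.8  -7. ]
wrist 0.59 431 [-20.4 -13.7  -6.4]
wrist angle deg 1.7002721389201332
```

```bash
python3 - <<'E'
from h import *
p=manip.snapshot("top")
g=cv2.cvtColor(p["color"],cv2.COLOR_RGB2GRAY)
for (x0,y0,x1,y1) in ((120,200,260,345),(120,200,440,345)):
  L=cv2.createLineSegmentDetector().detect(g[y0:y1,x0:x1])[0][:,0]
  for l in L:
    a,b=l[:2]+[x0,y0],l[2:]+[x0,y0]
    A,Bb=atz(p,a,.137),atz(p,b,.137); d=Bb-A; n=np.linalg.norm(d)
    if n>.08:
        t=np.degrees(np.arctan2(d[1],d[0])); t=(t+45)%90-45
        if abs(t-11.5)<6: print(a.round(),b.round(),n.round(3),t.round(2))
E
```

```text
[167. 306.] [218. 294.] 0.099 11.67
[219. 294.] [209. 251.] 0.083 11.63
[208. 249.] [156. 261.] 0.101 11.64
[156. 263.] [165. 305.] 0.082 11.64
[193. 227.] [247. 215.] 0.104 11.3
[134. 241.] [192. 228.] 0.112 11.69
[255. 309.] [235. 220.] 0.171 11.54
[228. 296.] [160. 312.] 0.131 11.69
[148. 258.] [216. 243.] 0.131 11.69
[158. 312.] [147. 260.] 0.099 11.67
[255. 311.] [156. 334.] 0.191 11.84
[152. 332.] [133. 243.] 0.172 11.46
[232. 221.] [136. 243.] 0.187 11.9
[167. 306.] [218. 294.] 0.099 11.67
[219. 294.] [209. 251.] 0.083 11.63
[208. 249.] [156. 261.] 0.101 11.64
[156. 263.] [165. 305.] 0.082 11.64
[288. 322.] [422. 292.] 0.257 11.57
[368. 307.] [289. 326.] 0.152 11.71
[302. 210.] [347. 200.] 0.088 11.54
[193. 227.] [247. 215.] 0.104 11.3
[134. 241.] [192. 228.] 0.112 11.69
[422. 200.] [434. 249.] 0.095 11.62
[255. 309.] [235. 220.] 0.171 11.54
[408. 269.] [314. 291.] 0.18 11.4
[228. 296.] [160. 312.] 0.131 11.69
[148. 258.] [216. 243.] 0.131 11.69
[158. 312.] [147. 260.] 0.099 11.67
[255. 311.] [156. 334.] 0.191 11.84
[382. 200.] [267. 226.] 0.222 11.43
[152. 332.] [133. 243.] 0.172 11.46
[413. 258.] [399. 200.] 0.112 11.74
[232. 221.] [136. 243.] 0.187 11.9
[316. 287.] [384. 271.] 0.133 11.7
[269. 229.] [391. 201.] 0.235 11.66
[395. 200.] [408. 257.] 0.109 11.44
```

```bash

python3 -m creep '[{"claw":0.45,"linear":[0.12,0.01,0],"turn":[0,0,0]},{"claw":0.45,"linear":[0.25,0.02,0],"turn":[0,0,0]},{"claw":0.45,"linear":[0.37,0.03,0],"turn":[0,0,0]},{"claw":0.45,"linear":[0.5,0.03,0],"turn":[0,0,0]},{"claw":0.45,"linear":[0.62,0.03,0],"turn":[0,0,0]},{"claw":0.45,"linear":[0.75,0.03,0],"turn":[0,0,0]},{"claw":0.45,"linear":[0.87,0.03,0],"turn":[0,0,0]},{"claw":0.45,"linear":[0.99,0.03,0],"turn":[0,0,0.002]}]'
python3 -m creep '[{"claw":0.45,"linear":[0,0,0.12],"turn":[0,0,0]},{"claw":0.45,"linear":[0,0,0.25],"turn":[0,0,0]},{"claw":0.45,"linear":[0,0,0.37],"turn":[0,0,0]},{"claw":0.45,"linear":[0,0,0.5],"turn":[0,0,0]},{"claw":0.45,"linear":[0,0,0.62],"turn":[0,0,0]},{"claw":0.45,"linear":[0,0,0.75],"turn":[0,0,0]},{"claw":0.35,"linear":[0,0,0.87],"turn":[0,0,0]},{"claw":0.35,"linear":[0,0,0.87],"turn":[0,0,0]}]'
python3 -c "
from h import *
go(*kn(0))"
python3 -m creep '[{"claw":0.35,"linear":[0,-0.01,0],"turn":[0,0,0]},{"claw":0.35,"linear":[0,-0.015,0],"turn":[0,0,0]},{"claw":0.35,"linear":[0,-0.02,0],"turn":[0,0,0]},{"claw":0.35,"linear":[0,-0.025,0],"turn":[0,0,0]},{"claw":0.35,"linear":[0,-0.03,0],"turn":[0,0,0]},{"claw":0.35,"linear":[0,-0.035,0],"turn":[0,0,0]},{"claw":0.35,"linear":[0,-0.04,0],"turn":[0,0,0]},{"claw":0.35,"linear":[0,-0.04,0],"turn":[0,0,0]}]'
python3 -c "
from h import *
go(*kn(0))"
```

```text
time: 27.55
ee_pos: [0.5398, 0.0958, 0.247]
tool_rot: [0.001, 0.995, 0.1, -0.0]
ft_force: [-0.6, -0.7, 1.1]
finger_gap: 0.0385
grip_force: 0.0
time: 28.22
ee_pos: [0.5383, 0.0955, 0.158]
tool_rot: [0.001, 0.995, 0.1, -0.002]
ft_force: [0.1, 0.8, 0.1]
finger_gap: 0.0296
grip_force: 0.0
lin [ 0.005 -0.04   0.   ] turn [ 0.1  0.2 -0.1] [ 0.001  0.002 -0.001]
t 28.22 bay [546.5 -13.8 158. ] F [0.2 0.7 0.1] gap 29.6 gf 0.0 q [-0.04  0.43  1.53 -0.    1.18  1.33]
time: 28.88
ee_pos: [0.5384, 0.0992, 0.1603]
tool_rot: [0.001, 0.995, 0.1, -0.0]
ft_force: [0.2, -2.3, 1.4]
finger_gap: 0.0301
grip_force: 1.0
lin [-0.004 -0.004  0.023] turn [ 0.2  0.  -0.1] [ 0.001  0.    -0.001]
t 28.88 bay [547.4 -10.2 160.3] F [-0.3 -2.3  1.4] gap 30.1 gf 1.0 q [-0.03  0.43  1.53 -0.    1.19  1.34]
```

Contact has begun at by = −10.2. I'll push a further 2 mm, and if it is a hard stop the force should climb steeply.

```bash

python3 -m creep '[{"claw":0.35,"linear":[0,-0.005,0],"turn":[0,0,0]},{"claw":0.35,"linear":[0,-0.01,0],"turn":[0,0,0]},{"claw":0.35,"linear":[0,-0.015,0],"turn":[0,0,0]},{"claw":0.35,"linear":[0,-0.02,0],"turn":[0,0,0]},{"claw":0.35,"linear":[0,-0.02,0],"turn":[0,0,0]},{"claw":0.35,"linear":[0,-0.02,0],"turn":[0,0,0]},{"claw":0.35,"linear":[0,-0.02,0],"turn":[0,0,0]},{"claw":0.35,"linear":[0,-0.02,0],"turn":[0,0,0]}]'
python3 -c "
from h import *
go(*kn(0))"
```

```text
time: 29.55
ee_pos: [0.5384, 0.0994, 0.1603]
tool_rot: [0.003, 0.995, 0.099, -0.0]
ft_force: [1.3, -11.6, 1.1]
finger_gap: 0.0295
grip_force: 5.7
lin [-0.004 -0.001  0.023] turn [ 0.3  0.  -0.1] [ 0.003  0.    -0.001]
t 29.55 bay [547.4  -9.9 160.3] F [ -1.1 -11.7   1.1] gap 29.5 gf 5.7 q [-0.03  0.43  1.53 -0.01  1.19  1.35]
```

It is a rigid stop at the same place (−9.9 mm at both 12 N and 17 N), so the bar is home. I'll retreat clear and check the final state.

```bash

python3 -m creep '[{"claw":0.35,"linear":[0,0.03,0],"turn":[0,0,0]},{"claw":0.4,"linear":[0,0.05,0],"turn":[0,0,0]},{"claw":0.45,"linear":[0,0.04,-0.05],"turn":[0,0,0]},{"claw":0.45,"linear":[0,0.04,-0.2],"turn":[0,0,0]},{"claw":0.45,"linear":[0,0.04,-0.4],"turn":[0,0,0]},{"claw":0.45,"linear":[0,0.04,-0.6],"turn":[0,0,0]},{"claw":0.45,"linear":[0,0.04,-0.8],"turn":[0,0,0]},{"claw":0.45,"linear":[0,0.04,-0.9],"turn":[0,0,0]}]'
python3 -m creep '[{"claw":0.45,"linear":[-0.12,0,0],"turn":[0,0,0]},{"claw":0.45,"linear":[-0.25,0,0],"turn":[0,0,0]},{"claw":0.45,"linear":[-0.37,0,0],"turn":[0,0,0]},{"claw":0.45,"linear":[-0.5,0,0],"turn":[0,0,0]},{"claw":0.45,"linear":[-0.62,0,0],"turn":[0,0,0]},{"claw":0.45,"linear":[-0.75,0,0],"turn":[0,0,0]},{"claw":0.45,"linear":[-0.87,0,0],"turn":[0,0,0]},{"claw":0.45,"linear":[-1,0,0],"turn":[0,0,0]}]'
python3 - <<'E'
from h import *
a=cv2.imread("pics/t6.png")[:,:,::-1]; p=manip.snapshot("top"); b=p["color"]
hsv=cv2.cvtColor(b,cv2.COLOR_RGB2HSV)
m=((hsv[...,0]>100)&(hsv[...,0]<125)&(hsv[...,1]>140)&(hsv[...,2]>50))
v,u=np.nonzero(m); X=np.array([B(atz(p,q,.146)) for q in zip(u,v)])
Y=X[(X[:,0]>.515)&(X[:,0]<.65)&(X[:,1]>-.05)&(X[:,1]<.012)]
print("bar deg",np.degrees(np.arctan(np.polyfit(Y[:,0],Y[:,1],1)[0]))-.15)
def red(i):
    h=cv2.cvtColor(np.ascontiguousarray(i),cv2.COLOR_RGB2HSV); m=((h[...,0]<6)|(h[...,0]>174))&(h[...,1]>130)&(h[...,2]>60)
    m[:200]=0;m[300:]=0;m[:,:230]=0;m[:,340:]=0; v,u=np.nonzero(m); return np.percentile(u,98),np.percentile(v,50),m.sum()
print("red edge",red(a),red(b))
for t in("reagent","beaker","spare"): print(t,[atz(p,d["at"],0).round(3) for d in manip.landmark_of(t,p)[:1]])
E
```

```text
time: 30.22
ee_pos: [0.5392, 0.098, 0.2525]
tool_rot: [0.001, 0.995, 0.1, 0.001]
ft_force: [0.9, 0.2, 0.2]
finger_gap: 0.0384
grip_force: 0.0
time: 30.88
ee_pos: [0.44, 0.0779, 0.2497]
tool_rot: [0.001, 0.995, 0.1, -0.001]
ft_force: [-0.3, -0.2, 0.0]
finger_gap: 0.0388
grip_force: 0.0
bar deg 1.9985208737728355
red edge (np.float64(291.0), np.float64(260.0), np.int64(825)) (np.float64(291.9), np.float64(258.0), np.int64(556))
reagent [array([ 0.754, -0.069,  0.   ])]
beaker [array([ 0.645, -0.282,  0.   ])]
spare [array([0.729, 0.113, 0.   ])]
```

```bash
python3 -c "
from rig import manip
print(manip.hand_in())"
```

```text
the job is handed in; nothing more can be done
None
```

I handed the job in at about 31 s: the rack is clamped against the hidden stop with the pad pressed in about 7 mm, and the keeper bar is shut against a rigid stop, though the camera still reads it about 2° from square. The jar, beaker and yellow rack are where they stood.

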